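# Hang the bushing pail on the dial scale

## Robot

A 6-joint arm with a two-finger parallel gripper is mounted at the origin on the work surface. World frame = base frame: x ahead of the robot, y to its left, z up, the work surface at z = 0. Lengths are in m, angles in rad, forces in N, time in s.
With the tool pointing down it reaches from about 0.225 to 0.875 m from the base axis. Payload 3.4 kg.
Tool frame: the origin (TCP) lies between the finger pads; the fingertips stand 25 mm ahead of it and the grasp point (between the pads) lies 6 mm ahead of it; z points along the fingers, y is the line along which they close (so a half turn about z gives the same grasp; the last joint's range is limited). The gripper opens to 85 mm and grips with 20 to 120 N. Pads are 22 mm wide; open, the fingers measure 114 mm over their backs; the gripper's body (76 mm by 85 mm) begins 54 mm behind the grasp point. The pads swing forward as they close: fully open they stand 13 mm farther back than shut.
Start: joints at [1.17, 0.276, 1.505, -0, 1.361, -0.121], TCP at [0.159, 0.553, 0.256] pointing down, gripper open.
Joint ranges: [-2.89, 2.89], [-0.75, 2.08], [0.22, 2.7], [-1.18, 4.32], [0.11, 2.71], [-2.7, 2.7]. Speed limits (rad/s): [2.57, 2.57, 3.14, 3.14, 3.14, 3.14].

## Interface

Orientations are given as a rotation vector (axis times angle).
In Python, from station import bot, cams, job gives the robot as it stands.
- The arm moves only by the tool servo_tool, never from a script. Its arguments are lists of equal length, an entry for each row: "translation": the shift along the tool's x, y, z in units of 40 mm (1.0 is 40 mm), a list of three; "dr": the turn, a rotation vector about the tool's x, y, z in degrees, a list of three; "claw": the finger opening in mm, from 0 to 85.4. A call has 1 to 5 rows; each row shifts and turns the commanded pose from where the row before left it, along the tool's axes as they then stand; what a row does not reach is not made up. A row lasts 1/8 s, in which the tool goes at most 62.5 mm and 10.7 degrees, less where a joint would pass 70% of its speed; a pose out of reach is approached as far as the arm can. A call is refused whole if a number of a shift passes 1 or a number of a turn 10.7, either way. A call with a gripper value outside its range is refused whole. The fingers move at their own pace and stop on an object; "newtons" is the grip in N (left out, the last holds). Time passes only in rows, so rows that do not move let the fingers close. It gives the time, the measured TCP pose, the force, the opening and the grip force at its end, in the units of the state.
- bot.read_state(): the state, without advancing time (a new reading comes with each control period).
- cams.snapshot(name): name is "scene" or "top"; returns (picture, depth): 420x560x3 uint8, red, green, blue; 420x560 float32, m along the optical axis (not along the pixel's ray), 0 where there is no reading.
- cams.camera_info(name): a dict with "mtx" (3x3 intrinsics, pixels), "dist" ([k1, k2, p1, p2, k3] as OpenCV has them; the pictures are not rectified), "camera_from_world" (4x4, takes a point from world to camera coordinates). Camera axes: x right, y up, looking along -z (the intrinsics and any distortion apply to the point x, -y, -z); pixel columns grow to the right and rows downward; lengths in m; the calibration is good to about 2 mm. A picture is of the moment at which its call begins. camera_info takes no time and is no camera call.
- job.sign_off(): hands the job in; it is judged then, once.
The state is a dict: "time": time; "joint_positions": joint angles; "joint_velocities": joint speeds; "joint_torque": joint torques, N m; "tcp_pos": TCP position; "tool_rot": TCP orientation; "force": force on the tool from outside, world axes, zero at the start; "moment": the same for the moment, N m; "gripper_width": opening from 0.0 (shut) to 1.0 (fully open); "grasp_force": force on a finger pad.
Only numpy, scipy, OpenCV 4.12 (cv2) and the standard library are available. Lean on these libraries where they do the work, as an engineer would, in place of code of your own. Each camera call takes 0.05 s, during which the arm holds its last target. There are 200 camera calls.

## Task

Check-weigh the yellow pail of bushings: with a fingertip, without pinching or forcing it, swing its folded bail up until it stands upright by itself, then lift the pail by the bail and hook the bail over both prongs of the dial scale. Let the scale take the weight slowly, with no drop, push or bounce, and let go only when it carries the whole pail, which then hangs still, upright and clear of the bench. Spill nothing, and leave the zinc pail, the casters, the bowl and the spanner where they are.

Things in the scene. Friction and masses are not known exactly. Their poses are not given: they have to be found in the camera images.
- pail: yellow tapered pail, 92 mm across the base, 122 mm across the rim, 96 mm high, part filled with steel bushings (fixed inside). 0.4 to 0.95 kg in all, not known beforehand. Origin: centre of its underside, z up. The bail pivots at y = +66 and -66 mm, 84 mm above the origin, and lies folded out over the -x side. Only the bail is to be handled.
- pail_bail (a joint): angle of the yellow pail's bail about the pail's y axis: 0 folded down (15 degrees below level, crown out over the pail's -x side), 0.26 level, 1.83 upright, 3.66 folded down on the +x side. Starts between 0 and 0.2. The riveted ears are stiff (0.04 N m, half a newton at the crown): the bail stays where it is left.
- pail_grip (a point): middle of the bail's crown, on the wire's axis, 88 mm from the pivot axis. Bail wire 6 mm thick; crown straight for 104 mm along the pail's y axis, its middle 46 mm in a black sleeve 14 mm thick. Folded, it is 25 mm outside the rim; upright, 172 mm above the pail's underside, with over 75 mm free below it. Turns with the bail (has the pail's axes at joint 0).
- scale: dial spring scale fixed on the bench: base plate 200 x 160 x 10 mm, dark post 50 mm square, 410 mm high, its centre at x = +55 mm, round dial 140 mm across on top (face 2 mm in front of the origin, 358 to 498 mm high). Origin: centre of the plate's underside, z up. A twin hook reaches out to -x: two orange-dipped steel prongs 8 mm thick, at y = +38 and -38 mm, nothing between them.
- hook (a joint): how far the twin hook has sunk, m: 0 unloaded, stop at 0.075. The spring gives 1 mm for each 0.15 N, so the pail sinks it 27 to 62 mm by its own weight; hardly damped, and it follows the hand as long as the hand holds the bail on it. Its fine rack must not be run faster than 60 mm/s, up or down, nor loaded beyond 14 N. A red pointer on the dial turns with it.
- hook_seat (a point): lowest place of the twin hook, midway between the prongs, level with their axes; 108 mm in front of the scale's origin, 255 mm above the bench unloaded; sinks with the hook; axes as the scale's. The prongs come from a carriage plate (face 96 mm behind the seat, top 39 mm above it), dip to the seat, flat for 10 mm, and turn up to tips 25 mm in front of it and 26 mm above it.
- spare_pail: zinc-grey empty pail of the same shape, its bail folded too. Leave alone. Origin: centre of its underside. It and the bowl may stand either way round.
- caster_a: caster, plate 70 x 55 mm down, red wheel up, 77 mm high. Leave alone. Origin: centre of its underside.
- caster_b: as caster_a
- caster_c: as caster_a
- caster_d: as caster_a
- bowl: steel bowl of rubber washers, 140 mm across, 45 mm high. Leave alone. Origin: centre of its underside.
- spanner: spanner lying on the bench. Leave alone.
- hook_tips (a point): midway between the tips of the two prongs. The bail's bare wire lies across both prongs behind these tips, with its sleeve and the fingers between the prongs; seated, the crown's axis is 7 mm above the seat point.
Not all that is in view belongs to the job. Leave any green or red look-alike of the pail alone.

How it is judged:
On the way, in this order (a step that is already met when the one before it is completed fails the run):
1. the bail stands upright by itself (within 0.4 rad), not touched, on the pail standing on the bench (value of joint pail_bail between 1.43 and 2.23 rad and contact force between the fingers and pail below 0.1 N and height (world z) of pail below 0.004 m and angle between pail's own z axis and vertical below 0.08 rad), for 0.2 s.
2. the pail is carried by its bail in the fingers, clear of the bench (height (world z) of pail above 0.02 m and contact force between the fingers and pail above 3 N and height (world z) of pail_grip above 0.18 m), for 0.2 s.
At the end, for the whole second after the job is handed in: The yellow pail hangs by its bail in the seat of both prongs (crown within 14 mm along them, 18 mm in all, 1 to 15 mm above the seat point), hook sunk over 20 mm, pail over 15 mm off the bench, upright within 0.25 rad, below 0.04 m/s; no other loose thing moved 20 mm (horizontal distance between pail_grip and hook_seat below 0.018 m and x of pail_grip in the frame of hook_seat between -0.014 and 0.014 m and z of pail_grip in the frame of hook_seat between 0.001 and 0.015 m and contact force between pail and scale above 3 N and value of joint hook above 0.02 m and height (world z) of pail above 0.015 m and angle between pail's own z axis and vertical below 0.25 rad and linear speed of pail below 0.04 m/s and velocity of joint hook between -0.03 and 0.03 m/s and distance of each of spare_pail, caster_a, caster_b, caster_c, caster_d, bowl, spanner from where it was at the start of the episode below 0.02 m); the robot touches nothing.
It fails at once if the bail or pail is pinched or forced (more than 12 N from the fingers) while the bail is still being swung up (joint below 1.3) (value of joint pail_bail below 1.3 rad and contact force between the fingers and pail above 12 N).
It fails at once if the load is dropped on the scale, pushed down or let bounce: the hook moves faster than 0.06 m/s (velocity of joint hook above 0.06 m/s or velocity of joint hook below -0.06 m/s).
It fails at once if the scale is forced: more than 14 N between pail and scale, or more than 10 N from the robot on the scale (contact force between pail and scale above 14 N or contact force between any of the fingers, the arm and scale above 10 N).
It fails at once if the pail is tipped by more than 0.4 rad, so that bushings spill (angle between pail's own z axis and vertical above 0.4 rad).
It fails at once if another pail, a caster, the bowl or the spanner is moved by more than 20 mm (distance of any of spare_pail, caster_a, caster_b, caster_c, caster_d, bowl, spanner from where it was at the start of the episode above 0.02 m).
It also fails if it takes over 72 s, if anything falls off the work surface, if the arm or the gripper's body presses on something with over 40 N, if the wrist force passes 120 N, or if a joint passes its speed limit or range.

## Working session

There is one attempt and no reset: what is moved stays moved. The work goes in short steps, Python scripts to look and compute and a tool call to move; the robot and the scene stay as the last step left them, time stands still between calls to the robot, and variables do not carry over. Pictures are saved under pics/ and viewed, at most 10 in all, crops included, and the job is handed in when it is done.

Besides the shell and the picture viewer there is one more tool, called as a command line: name --argument value ..., lists and objects as JSON in quotes. servo_tool: Moves the arm, as the interface text tells. Its arguments: {"type":"object","properties":{"translation":{"type":"array"},"dr":{"type":"array"},"claw":{"type":"array"},"newtons":{"type":"number"}},"required":["translation","dr","claw"]}

```bash
ls; mkdir -p pics; cat > h.py <<'E'
import numpy as np, cv2
from station import bot, cams, job
def snap(n):
    p,d=cams.snapshot(n); return np.array(p),np.array(d)
def cloud(n,d):
    "world xyz for each pixel"
    i=cams.camera_info(n); K=np.array(i["mtx"],float); D=np.array(i["dist"],float); T=np.linalg.inv(np.array(i["camera_from_world"],float))
    v,u=np.mgrid[0:d.shape[0],0:d.shape[1]]
    q=cv2.undistortPoints(np.stack([u,v],-1).reshape(-1,1,2).astype(np.float64),K,D).reshape(d.shape+(2,))
    P=np.stack([q[...,0]*d,-q[...,1]*d,-d],-1)
    return P@T[:3,:3].T+T[:3,3]
def proj(n,pts):
    i=cams.camera_info(n); K=np.array(i["mtx"],float); D=np.array(i["dist"],float); T=np.array(i["camera_from_world"],float)
    P=np.atleast_2d(pts)@T[:3,:3].T+T[:3,3]; P=P*[1,-1,-1]
    return cv2.projectPoints(P,np.zeros(3),np.zeros(3),K,D)[0].reshape(-1,2)
E
python3 - <<'E'
from h import *
for n in("scene","top"):
    p,d=snap(n); cv2.imwrite(f"pics/{n}0.png",p[...,::-1]); np.savez(f"{n}0.npz",p=p,d=d)
    i=cams.camera_info(n); T=np.linalg.inv(np.array(i["camera_from_world"])); print(n,T[:3,3].round(3),-T[:3,2].round(3),i["mtx"])
print(bot.read_state())
E
```

```text
pics
scene [1.225 0.324 1.259] [-0.531 -0.254 -0.809] [[406.42787679   0.         275.83651959]
 [  0.         406.42787679 214.10662445]
 [  0.           0.           1.        ]]
top [0.251 0.01  1.742] [ 0.182 -0.01  -0.983] [[528.66234984   0.         280.08243386]
 [  0.         528.66234984 204.69906931]
 [  0.           0.           1.        ]]
{'time': 0.1, 'joint_positions': array([ 1.17000494e+00,  2.76504307e-01,  1.50602824e+00, -1.55093770e-05,
        1.36071447e+00, -1.21011395e-01]), 'joint_velocities': array([-0.00071169, -0.00226084, -0.00264743, -0.00086924, -0.00018432,
        0.00081132]), 'joint_torque': array([ 1.90097591e-03, -4.17689502e+01, -2.46407086e+01, -1.96644083e-05,
        5.79494750e-03, -4.38899860e-06]), 'tcp_pos': array([0.15862306, 0.55222098, 0.25553319]), 'tool_rot': array([-4.37982760e-01, -3.11049515e+00,  2.51653353e-03]), 'force': array([ 0.28926399,  0.14241671, -0.50544366]), 'moment': array([ 0.00600016, -0.00566634,  0.0129313 ]), 'grasp_force': 0.0, 'gripper_width': 0.9964779529127334}
```

View pics/scene0.png

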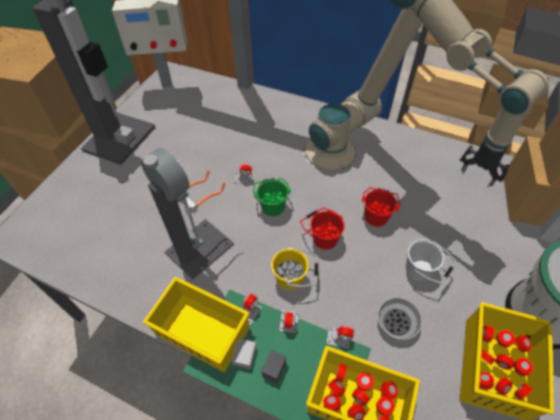

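View pics/top0.png

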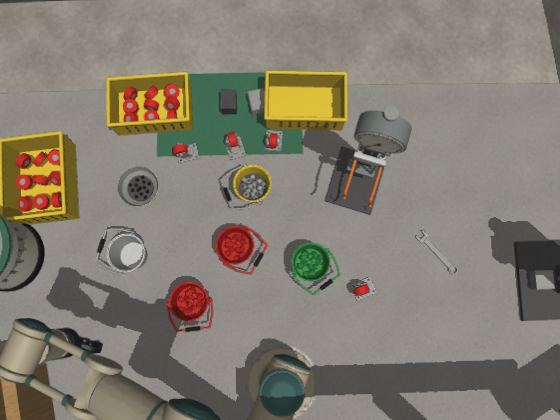

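The top view shows the yellow pail at (252,184) with its sleeve at (227,194), between red, green and caster neighbours. The scale stands at (360,180) with its orange prongs reaching toward the robot. Next I measure these.

```bash
cat > m.py <<'E'
from h import *
z=np.load("top0.npz"); p,d=z["p"],z["d"]; C=cloud("top",d)
hsv=cv2.cvtColor(p,cv2.COLOR_RGB2HSV)
v,u=np.mgrid[0:420,0:560]
def box(a,b,c,e): return (u>=a)&(u<=b)&(v>=c)&(v<=e)
Y=(hsv[...,0]>18)&(hsv[...,0]<36)&(hsv[...,1]>130)&(hsv[...,2]>70)&box(215,285,155,215)
P=C[Y]; print("yellow n",len(P),"zmax",np.percentile(P[:,2],[5,50,95,99]).round(3))
R=P[(P[:,2]>.088)&(P[:,2]<.102)]
def circ(P):
    A=np.c_[2*P[:,:2],np.ones(len(P))]; s=np.linalg.lstsq(A,(P[:,:2]**2).sum(1),rcond=None)[0]
    return s[:2],np.sqrt(s[2]+s[:2]@s[:2])
print("rim",len(R),circ(R))
from scipy.optimize import least_squares
B=(hsv[...,2]<60)&box(215,235,175,210)&(C[...,2]>.04)
S=C[B]; print("sleeve",len(S),S.mean(0).round(4),S.min(0).round(3),S.max(0).round(3))
c=S[:,:2]-S[:,:2].mean(0); print("dir",np.linalg.svd(c,full_matrices=False)[2][0],np.linalg.svd(c,full_matrices=False)[1])
W=box(215,285,160,215)&(C[...,2]>.05)&~Y&(hsv[...,1]<60)
for n in("top","scene"):
    z=np.load(n+"0.npz"); p,d=z["p"],z["d"]; C=cloud(n,d); hsv=cv2.cvtColor(p,cv2.COLOR_RGB2HSV)
    b=box(335,400,150,220) if n=="top" else box(180,235,165,215)
    O=(hsv[...,0]>=5)&(hsv[...,0]<20)&(hsv[...,1]>130)&(hsv[...,2]>100)&b
    k,l,st,ce=cv2.connectedComponentsWithStats(O.astype(np.uint8))
    for i in range(1,k):
        if st[i,4]>15:
            P=C[l==i]; m=P[:,2]>.2;print(n,st[i],m.sum())
            P=P[m]
            if len(P)>5:
                o=P[np.argsort(P[:,0])]; print(o[::max(1,len(o)//12)].round(3).tolist())
E
python3 m.py
python3 - <<'E'
import sys; sys.path.insert(0,'.')
import os; os.chdir('.')
from h import *
for n,b in(("top",(210,150,410,300)),("scene",(130,140,350,300))):
    p=np.load(n+"0.npz")["p"]; c=p[b[1]:b[3],b[0]:b[2],::-1]; cv2.imwrite(f"pics/{n}c.png",cv2.resize(c,None,fx=3.6,fy=3.6,interpolation=cv2.INTER_CUBIC))
E
```

```text
yellow n 499 zmax [0.017 0.085 0.1   0.103]
rim 210 (array([0.62860983, 0.07972986]), np.float64(0.05679313112080143))
sleeve 44 [0.5988 0.1624 0.0767] [0.578 0.152 0.065] [0.619 0.172 0.087]
dir [-0.94034277 -0.34022857] [0.08422242 0.02017185]
top [343 159  14  40 131] 99
[[0.537, -0.186, 0.284], [0.548, -0.191, 0.271], [0.56, -0.194, 0.257], [0.568, -0.2, 0.258], [0.575, -0.202, 0.266], [0.586, -0.202, 0.267], [0.596, -0.201, 0.277], [0.606, -0.211, 0.273], [0.613, -0.213, 0.28], [0.622, -0.217, 0.277], [0.632, -0.217, 0.283], [0.642, -0.217, 0.282], [0.648, -0.227, 0.277]]
top [369 167  13  40 123] 101
[[0.512, -0.258, 0.286], [0.527, -0.259, 0.269], [0.537, -0.267, 0.258], [0.546, -0.264, 0.261], [0.553, -0.273, 0.265], [0.561, -0.275, 0.271], [0.569, -0.272, 0.274], [0.577, -0.278, 0.274], [0.586, -0.278, 0.277], [0.595, -0.283, 0.286], [0.605, -0.29, 0.28], [0.613, -0.29, 0.284], [0.622, -0.297, 0.281]]
scene [190 176  17  11  31] 28
[[0.526, -0.261, 0.262], [0.531, -0.262, 0.262], [0.535, -0.26, 0.262], [0.542, -0.264, 0.257], [0.546, -0.265, 0.261], [0.55, -0.269, 0.264], [0.557, -0.271, 0.271], [0.56, -0.27, 0.269], [0.562, -0.272, 0.271], [0.573, -0.272, 0.277], [0.576, -0.277, 0.279], [0.58, -0.283, 0.275], [0.585, -0.279, 0.278], [0.589, -0.281, 0.276]]
scene [197 187  26  18  54] 50
[[0.548, -0.188, 0.27], [0.555, -0.192, 0.262], [0.557, -0.196, 0.257], [0.565, -0.191, 0.258], [0.576, -0.198, 0.266], [0.586, -0.203, 0.27], [0.597, -0.206, 0.277], [0.603, -0.206, 0.278], [0.61, -0.209, 0.281], [0.618, -0.212, 0.279], [0.63, -0.216, 0.275], [0.637, -0.219, 0.277], [0.646, -0.22, 0.281]]
```

View pics/topc.png

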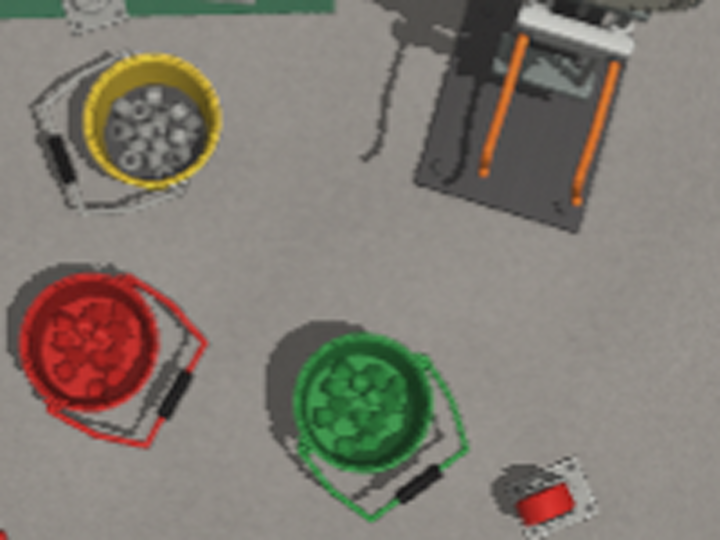

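Top crop: the yellow pail's bail points left (sleeve at crop (62,158)), and the prongs run from (523,40) to (485,172) and from (614,65) to (577,200). I'll compute the frames and a row planner.

```bash
cat >> h.py <<'E'
from scipy.spatial.transform import Rotation as Ro, Slerp
def rpy_frame(px,tilt=0.):
    "tool rot: x along pail y, z down tilted towards px by tilt deg"
    px=np.array([*px,0.])/np.linalg.norm(px); py=np.cross([0,0,1],px); t=np.radians(tilt)
    z=np.sin(t)*px-np.cos(t)*np.array([0,0,1.]); return Ro.from_matrix(np.c_[py,np.cross(z,py),z])
def plan(wps,start=None):
    "wps: list of (tcp, Rot, nrows); prints rows"
    s=bot.read_state(); p,R=start or (s["tcp_pos"],Ro.from_rotvec(s["tool_rot"]))
    for q,Q,n in wps:
        rel=(R.inv()*Q).as_rotvec()
        for k in range(1,n+1):
            a,b=(k-1)/n,k/n; Ra=R*Ro.from_rotvec(a*rel)
            print("T",(Ra.inv().apply((np.array(q)-p)/n)/.04).round(3).tolist(),"R",np.degrees(rel/n).round(2).tolist())
        p,R=np.array(q),Q
        print("--")
    return p,R
E
cat > g.py <<'E'
from h import *
px=np.array([.340,-.940]); CR=np.array([.5988,.1624,.070])
def pt(c,x,z): return np.array(c)+np.array([px[0]*x,px[1]*x,z])
R45=rpy_frame(px,45); n=(.7071,.7071); d=(.7071,-.7071)
def tcp_for(c,gap=0,ahead=.009,h=.0145):
    k=-(h+.007+gap); a=ahead-.025
    return pt(c,k*n[0]+a*d[0],k*n[1]+a*d[1])
E
python3 - <<'E'
from g import *
z=np.load("top0.npz"); p,dd=z["p"],z["d"]; C=cloud("top",dd)
for nm,b in(("bowl",(115,160,165,207)),("casters",(160,285,130,158)),("zinc",(95,150,222,275))):
    c=C[b[2]:b[3],b[0]:b[1]].reshape(-1,3); c=c[c[:,2]>.025]; print(nm,c.min(0).round(3),c.max(0).round(3))
s=bot.read_state(); R=Ro.from_rotvec(s["tool_rot"]); print(R.as_matrix().round(3))
print("pre",tcp_for(CR,.006,-.03),"under",tcp_for(CR,.006))
mid=np.array([.42,.36,.27])
# yaw first about tool z while travelling
Rv=rpy_frame(px,0); rel=(R.inv()*Rv).as_rotvec(); print(np.degrees(rel))
plan([(pt(CR,-.11,.2),Rv,15),(pt(CR,-.11,.13),R45,5),(tcp_for(CR,.006,-.03),R45,3)])
E
```

```text
bowl [0.251 0.01  0.025] [0.71  0.528 1.742]
casters [ 0.251 -0.013  0.026] [0.835 0.386 1.742]
zinc [0.251 0.01  0.025] [0.495 0.583 1.742]
[[-0.961  0.276 -0.001]
 [ 0.276  0.961 -0.002]
 [ 0.    -0.002 -1.   ]]
pre [0.57896585 0.2172356  0.08944525] under [0.58834199 0.19131332 0.06186835]
[-5.16910873e-02  1.14132831e-01  1.44084767e+02]
T [-0.777, -0.273, -0.024] R [-0.0, 0.01, 9.61]
T [-0.812, -0.14, -0.024] R [-0.0, 0.01, 9.61]
T [-0.824, -0.003, -0.024] R [-0.0, 0.01, 9.61]
T [-0.813, 0.135, -0.024] R [-0.0, 0.01, 9.61]
T [-0.779, 0.269, -0.024] R [-0.0, 0.01, 9.61]
T [-0.723, 0.395, -0.024] R [-0.0, 0.01, 9.61]
T [-0.647, 0.51, -0.024] R [-0.0, 0.01, 9.61]
T [-0.553, 0.611, -0.024] R [-0.0, 0.01, 9.61]
T [-0.443, 0.694, -0.024] R [-0.0, 0.01, 9.61]
T [-0.321, 0.759, -0.024] R [-0.0, 0.01, 9.61]
T [-0.19, 0.802, -0.024] R [-0.0, 0.01, 9.61]
T [-0.054, 0.822, -0.024] R [-0.0, 0.01, 9.61]
T [0.084, 0.819, -0.024] R [-0.0, 0.01, 9.61]
T [0.22, 0.794, -0.024] R [-0.0, 0.01, 9.61]
T [0.349, 0.746, -0.024] R [-0.0, 0.01, 9.61]
--
T [0.0, 0.0, 0.35] R [-9.0, 0.0, -0.0]
T [0.0, -0.055, 0.346] R [-9.0, 0.0, -0.0]
T [0.0, -0.108, 0.333] R [-9.0, 0.0, -0.0]
T [0.0, -0.159, 0.312] R [-9.0, 0.0, -0.0]
T [0.0, -0.206, 0.283] R [-9.0, 0.0, -0.0]
--
T [0.0, -0.347, 0.956] R [0.0, 0.0, 0.0]
T [0.0, -0.347, 0.956] R [0.0, 0.0, 0.0]
T [0.0, -0.347, 0.956] R [0.0, 0.0, 0.0]
--
```

servo_tool --translation '[[-0.78,-0.27,-0.02],[-0.81,-0.14,-0.02],[-0.82,0,-0.02],[-0.81,0.14,-0.02],[-0.78,0.27,-0.02]]' --dr '[[0,0,9.6],[0,0,9.6],[0,0,9.6],[0,0,9.6],[0,0,9.6]]' --claw '[0,0,0,0,0]' --newtons 20

```text
time: 0.72
tcp_pos: [0.2939, 0.4569, 0.2599]
tool_rot: [-1.673, -2.659, 0.001]
force: [0.0, 0.6, 0.6]
gripper_width: -0.0
grasp_force: 0.0
```

servo_tool --translation '[[-0.72,0.4,-0.02],[-0.65,0.51,-0.02],[-0.55,0.61,-0.02],[-0.44,0.69,-0.02],[-0.32,0.76,-0.02]]' --dr '[[0,0,9.6],[0,0,9.6],[0,0,9.6],[0,0,9.6],[0,0,9.6]]' --claw '[0,0,0,0,0]'

```text
time: 1.35
tcp_pos: [0.4282, 0.3618, 0.2639]
tool_rot: [-2.61, -1.749, 0.001]
force: [0.5, -0.3, -0.3]
gripper_width: -0.004
grasp_force: 0.0
```

servo_tool --translation '[[-0.19,0.8,-0.02],[-0.05,0.82,-0.02],[0.08,0.82,-0.02],[0.22,0.79,-0.02],[0.35,0.75,-0.02]]' --dr '[[0,0,9.6],[0,0,9.6],[0,0,9.6],[0,0,9.6],[0,0,9.6]]' --claw '[0,0,0,0,0]'

```text
time: 1.98
tcp_pos: [0.5624, 0.2666, 0.2677]
tool_rot: [3.096, 0.536, -0.002]
force: [0.5, -0.2, -0.2]
gripper_width: 0.003
grasp_force: 0.0
```

```bash
python3 - <<'E'
from g import *
s=bot.read_state(); print(s["time"],s["joint_positions"].round(3),s["tcp_pos"].round(4),s["force"].round(2)); print(Ro.from_rotvec(s["tool_rot"]).as_matrix().round(3))
z=np.load("top0.npz"); C=cloud("top",z["d"])
for nm,b in(("bowl",(115,162,165,207)),("casters",(160,285,130,158)),("zinc",(95,150,222,275))):
    c=C[b[2]:b[3],b[0]:b[1]].reshape(-1,3); c=c[(c[:,2]>.025)&(c[:,2]<.2)]; print(nm,c.min(0).round(3),c.max(0).round(3))
plan([(pt(CR,-.11,.13),R45,5),(tcp_for(CR,.006,-.03),R45,3)])
E
```

```text
1.975 [0.331 0.343 1.378 0.    1.422 1.559] [0.5624 0.2666 0.2677] [ 0.48 -0.18 -0.19]
[[ 0.942  0.336 -0.001]
 [ 0.336 -0.942 -0.   ]
 [-0.001 -0.    -1.   ]]
bowl [0.57  0.392 0.025] [0.71  0.528 0.057]
casters [ 0.736 -0.013  0.026] [0.835 0.386 0.088]
zinc [0.348 0.42  0.025] [0.495 0.583 0.104]
T [-0.006, 0.002, 0.339] R [-9.0, 0.03, -0.04]
T [-0.006, -0.051, 0.335] R [-9.0, 0.03, -0.04]
T [-0.006, -0.103, 0.323] R [-9.0, 0.03, -0.04]
T [-0.006, -0.152, 0.303] R [-9.0, 0.03, -0.04]
T [-0.006, -0.197, 0.275] R [-9.0, 0.03, -0.04]
--
T [0.0, -0.347, 0.956] R [0.0, 0.0, 0.0]
T [0.0, -0.347, 0.956] R [0.0, 0.0, 0.0]
T [0.0, -0.347, 0.956] R [0.0, 0.0, 0.0]
--
```

servo_tool --translation '[[0,0,0.34],[0,-0.05,0.335],[0,-0.1,0.325],[0,-0.15,0.3],[0,-0.2,0.275]]' --dr '[[-9,0,0],[-9,0,0],[-9,0,0],[-9,0,0],[-9,0,0]]' --claw '[0,0,0,0,0]'

```text
time: 2.6
tcp_pos: [0.5619, 0.2675, 0.2003]
tool_rot: [2.323, 0.409, 0.172]
force: [0.7, -0.1, -0.4]
gripper_width: 0.001
grasp_force: 0.0
```

```bash
python3 - <<'E'
from g import *
s=bot.read_state(); print(s["time"],s["joint_positions"].round(3),s["tcp_pos"].round(4),s["force"].round(2)); print(Ro.from_rotvec(s["tool_rot"]).as_matrix().round(3))
plan([(tcp_for(CR,.006,-.03),R45,4),(tcp_for(CR,.006),R45,3)])
for n in("scene","top"):
  p,d=snap(n)
  b=(200,200,380,320) if n=="scene" else (170,130,300,230)
  cv2.imwrite(f"pics/{n}1.png",cv2.resize(p[b[1]:b[3],b[0]:b[2],::-1],None,fx=4,fy=4))
E
```

```text
2.6 [ 0.7    0.551  1.461 -0.734  1.49   2.122] [0.5619 0.2675 0.2003] [ 0.7  -0.06 -0.36]
[[ 0.94   0.24   0.244]
 [ 0.342 -0.662 -0.667]
 [ 0.001  0.71  -0.704]]
T [-0.008, -0.259, 0.723] R [0.06, -0.03, 0.01]
T [-0.008, -0.258, 0.724] R [0.06, -0.03, 0.01]
T [-0.007, -0.257, 0.724] R [0.06, -0.03, 0.01]
T [-0.007, -0.256, 0.724] R [0.06, -0.03, 0.01]
--
T [-0.0, -0.0, 0.325] R [0.0, 0.0, 0.0]
T [-0.0, -0.0, 0.325] R [0.0, 0.0, 0.0]
T [-0.0, -0.0, 0.325] R [0.0, 0.0, 0.0]
--
```

View pics/scene1.png

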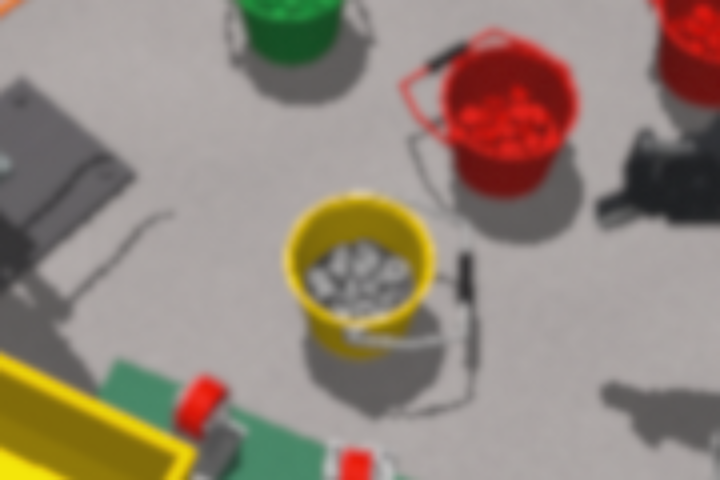

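The crop shows the closed fingers at (620,210), well outside the bail, with the sleeve at (466,277), i.e. scene pixel (316,269). I check this against the measured crown before going under it.

```bash
python3 - <<'E'
from g import *
py=np.array([.94,.34,0])
for nm in("scene","top"):
    print(nm,proj(nm,[CR-.023*py,CR,CR+.023*py,CR-.052*py,CR+.052*py,pt(CR,.085,.014)]).round(1).tolist())
z=np.load("scene0.npz"); p=z["p"]; m=(p.max(2)<55); m[:255]=0; m[295:]=0; m[:,:300]=0; m[:,332:]=0
v,u=np.nonzero(m); print("sleeve scene",u.mean(),v.mean(),u.min(),u.max(),v.min(),v.max())
z=np.load("top0.npz"); p=z["p"]; m=(p.max(2)<60); m[:175]=0; m[210:]=0; m[:,:215]=0; m[:,236:]=0
v,u=np.nonzero(m); print("sleeve top",u.mean(),v.mean(),u.min(),u.max(),v.min(),v.max())
E
```

```text
scene [[315.6, 263.6], [315.4, 269.8], [315.2, 276.0], [315.7, 256.1], [315.0, 284.0], [289.7, 266.1]]
top [[229.4, 200.9], [227.0, 194.4], [224.5, 187.9], [232.5, 209.1], [221.5, 179.7], [251.4, 184.1]]
sleeve scene 316.0 269.0 316 316 265 273
sleeve top 226.6595744680851 193.89361702127658 223 230 188 200
```

servo_tool --translation '[[0,-0.26,0.72],[0,-0.26,0.72],[-0.02,-0.26,0.72],[0,-0.26,0.72]]' --dr '[[0,0,0],[0,0,0],[0,0,0],[0,0,0]]' --claw '[0,0,0,0]'

```text
time: 3.2
tcp_pos: [0.5799, 0.217, 0.0902]
tool_rot: [2.33, 0.407, 0.171]
force: [-0.4, -0.1, -0.3]
gripper_width: 0.002
grasp_force: 0.0
```

servo_tool --translation '[[0,0,0.32],[0,0,0.33],[0,0,0.32],[0,0,0]]' --dr '[[0,0,0],[0,0,0],[0,0,0],[0,0,0]]' --claw '[0,0,0,0]'

```text
time: 3.7
tcp_pos: [0.5884, 0.1913, 0.0621]
tool_rot: [2.327, 0.409, 0.169]
force: [0.3, -0.1, -0.0]
gripper_width: -0.003
grasp_force: 0.0
```

```bash
python3 - <<'E'
from g import *
s=bot.read_state(); print(s["time"],s["joint_positions"].round(3),s["tcp_pos"].round(4),s["force"].round(2), tcp_for(CR,.006))
piv=pt(CR,.0868,.014)
w=[]
for a in np.linspace(-.16,1.62,16)[1:]:
    c=pt(piv,-.088*np.cos(a),.088*np.sin(a)); w.append((tcp_for(c,0),R45,1))
plan([(tcp_for(CR,0),R45,2)]+w)
p,d=snap("scene"); cv2.imwrite("pics/scene2.png",cv2.resize(p[200:320,220:380,::-1],None,fx=4,fy=4))
E
```

```text
3.7 [ 0.583  0.661  1.662 -0.83   1.2    2.275] [0.5884 0.1913 0.0621] [ 0.27 -0.09 -0.03] [0.58834199 0.19131332 0.06186835]
T [-0.0, 0.072, 0.002] R [-0.0, -0.0, 0.02]
T [-0.0, 0.072, 0.002] R [-0.0, -0.0, 0.02]
--
T [-0.0, 0.163, -0.203] R [0.0, 0.0, 0.0]
--
T [0.0, 0.188, -0.181] R [0.0, 0.0, 0.0]
--
T [-0.0, 0.208, -0.158] R [0.0, 0.0, 0.0]
--
T [0.0, 0.225, -0.132] R [0.0, 0.0, 0.0]
--
T [-0.0, 0.239, -0.104] R [0.0, 0.0, 0.0]
--
T [0.0, 0.25, -0.075] R [0.0, 0.0, 0.0]
--
T [0.0, 0.257, -0.045] R [0.0, 0.0, 0.0]
--
T [-0.0, 0.26, -0.014] R [0.0, 0.0, 0.0]
--
T [0.0, 0.26, 0.016] R [0.0, 0.0, 0.0]
--
T [-0.0, 0.257, 0.047] R [0.0, 0.0, 0.0]
--
T [0.0, 0.249, 0.077] R [0.0, 0.0, 0.0]
--
T [-0.0, 0.238, 0.106] R [0.0, 0.0, 0.0]
--
T [0.0, 0.224, 0.134] R [0.0, 0.0, 0.0]
--
T [0.0, 0.207, 0.159] R [0.0, 0.0, 0.0]
--
T [0.0, 0.186, 0.183] R [0.0, 0.0, 0.0]
--
```

View pics/scene2.png

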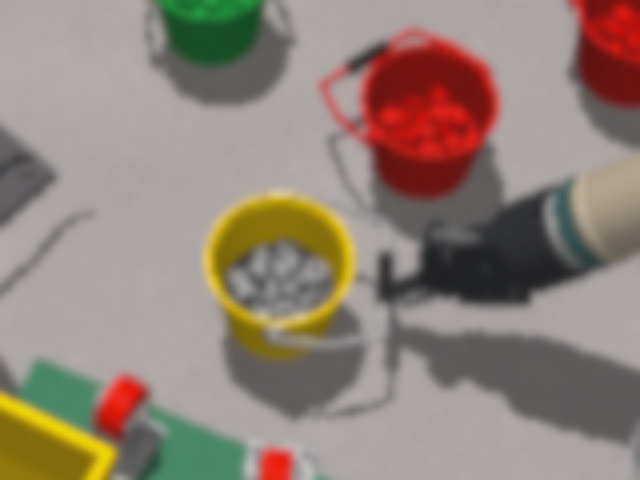

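The fingertip (at (395,288)) passes under the sleeve (385,277), so I start swinging.

servo_tool --translation '[[0,0.08,0],[0,0.08,0],[0,0.16,-0.2],[0,0.19,-0.18],[0,0.21,-0.16]]' --dr '[[0,0,0],[0,0,0],[0,0,0],[0,0,0],[0,0,0]]' --claw '[0,0,0,0,0]'

```text
time: 4.38
tcp_pos: [0.5901, 0.1881, 0.0987]
tool_rot: [2.328, 0.41, 0.171]
force: [-2.3, 3.4, -0.6]
gripper_width: -0.004
grasp_force: 1.8
```

servo_tool --translation '[[0,0.22,-0.13],[0,0.24,-0.1],[0,0.25,-0.08],[0,0,0]]' --dr '[[0,0,0],[0,0,0],[0,0,0],[0,0,0]]' --claw '[0,0,0,0]'

```text
time: 4.88
tcp_pos: [0.5946, 0.1764, 0.1281]
tool_rot: [2.327, 0.408, 0.172]
force: [-1.8, 5.6, 2.2]
gripper_width: -0.0
grasp_force: 3.1
```

```bash
cat > sl.py <<'E'
from g import *
def sleeve(n,box):
    "dark sleeve mean by depth, z>.09"
    p,d=snap(n); C=cloud(n,d); v,u=np.mgrid[0:420,0:560]
    return p,d,C
if __name__=="__main__":
    import sys
    s=bot.read_state(); print(s["time"],s["tcp_pos"].round(4),s["force"].round(2))
    p,d=snap("scene"); cv2.imwrite(f"pics/{sys.argv[1]}.png",cv2.resize(p[200:320,220:380,::-1],None,fx=4,fy=4)); np.savez(sys.argv[1]+"s.npz",p=p,d=d)
    p,d=snap("top"); np.savez(sys.argv[1]+"t.npz",p=p,d=d)
E
python3 sl.py a3
```

```text
4.875 [0.5946 0.1764 0.1281] [-1.78  5.64  2.24]
```

View pics/a3.png

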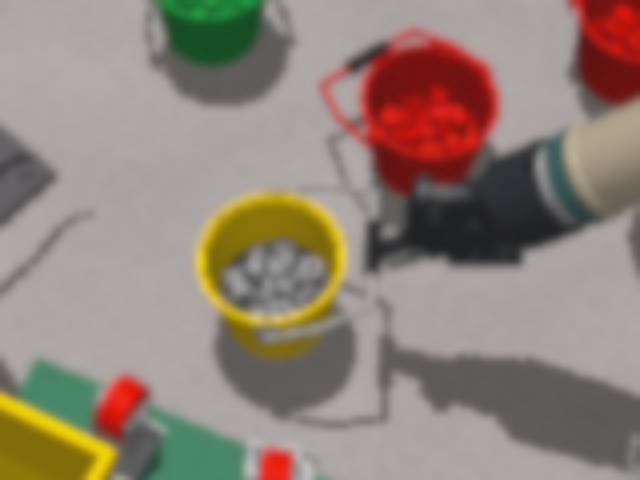

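The bail has risen (sleeve at (375,245)), but the side force is about 6 N and the pail has shifted slightly. I'll measure before going on.

```bash
cat > loc.py <<'E'
from h import *
from scipy.optimize import least_squares
def rim(npz_s,npz_t,g=(.63,.08),lo=.088,hi=.104):
    Q=[]
    for n,f in(("scene",npz_s),("top",npz_t)):
        z=np.load(f); p,d=z["p"],z["d"]; C=cloud(n,d); hsv=cv2.cvtColor(p,cv2.COLOR_RGB2HSV)
        m=(hsv[...,0]>18)&(hsv[...,0]<36)&(hsv[...,1]>130)&(hsv[...,2]>60)&(C[...,2]>lo)&(C[...,2]<hi)&(np.hypot(C[...,0]-g[0],C[...,1]-g[1])<.08)
        P=C[m]; r=least_squares(lambda q:np.hypot(P[:,0]-q[0],P[:,1]-q[1])-q[2],[*g,.06],loss="soft_l1",f_scale=.002).x
        Q.append(r); print(n,len(P),r.round(4))
    return Q
def dark(npz,n,g,rad=.05,zlo=.05):
    z=np.load(npz); p,d=z["p"],z["d"]; C=cloud(n,d); m=(p.max(2)<60)&(C[...,2]>zlo)&(np.linalg.norm(C-np.array(g),axis=2)<rad)
    return m,C
E
python3 - <<'E'
from loc import *; from g import *
rim("scene0.npz","top0.npz"); rim("a3s.npz","a3t.npz")
# finger geometry
s=bot.read_state(); t=s["tcp_pos"]
for nm in("scene","top"):
    m,C=dark("a3"+nm[0]+".npz",nm,(.60,.15,.12),.06)
    v,u=np.nonzero(m); P=C[m]; rel=P-CR
    x=rel[:,:2]@px; y=rel[:,:2]@[.94,.34]
    # sleeve points far from finger in y
    k=np.abs(y)>.013
    print(nm,len(P),np.c_[x,y,P[:,2]][k][::3].round(3).tolist())
print("tcp rel",(t-CR)[:2]@px,(t-CR)[:2]@[.94,.34],t[2])
E
```

```text
scene 201 [0.6296 0.0815 0.0567]
top 219 [0.6286 0.0797 0.0569]
scene 215 [0.6326 0.0745 0.0563]
top 216 [0.6317 0.073  0.0566]
scene 61 [[-0.011, 0.014, 0.172], [-0.017, 0.014, 0.168], [-0.018, 0.015, 0.163], [-0.027, 0.016, 0.159], [-0.031, 0.017, 0.155]]
top 87 [[0.011, 0.021, 0.13], [0.009, 0.02, 0.124], [0.018, 0.017, 0.123], [0.014, 0.014, 0.129], [0.014, -0.015, 0.135], [0.016, -0.018, 0.128], [0.015, -0.021, 0.128]]
tcp rel -0.015065558364225792 0.0005658574425301353 0.1272428684090897
```

The sleeve sits right at the fingertip's end, so the tip pushes inward along the bail, and the pail has slid 7 mm. I'll back off and reach 12 mm further under, then carry on around the corrected pivot.

```bash
python3 - <<'E'
from g import *
s=bot.read_state(); t=s["tcp_pos"]
piv=pt(CR,.0868+.0073,.014)
c=lambda a:pt(piv,-.088*np.cos(a),.088*np.sin(a))
w=[(t+pt([0,0,0],-.006*n[0],-.006*n[1]),R45,1)]
q=tcp_for(c(.45),.006,.012,.012); w+=[(q,R45,2),(tcp_for(c(.45),.0,.012,.012),R45,1)]
for a in np.linspace(.45,1.62,12)[1:]: w.append((tcp_for(c(a),0,.012,.012),R45,1))
plan(w)
E
```

```text
T [0.0, -0.15, 0.0] R [-0.03, -0.11, 0.01]
--
T [-0.007, -0.017, 0.146] R [0.0, 0.0, 0.0]
T [-0.007, -0.017, 0.146] R [0.0, 0.0, 0.0]
--
T [-0.0, 0.15, -0.0] R [0.0, 0.0, 0.0]
--
T [0.0, 0.225, -0.065] R [0.0, 0.0, 0.0]
--
T [-0.0, 0.23, -0.041] R [0.0, 0.0, 0.0]
--
T [0.0, 0.233, -0.016] R [0.0, 0.0, 0.0]
--
T [-0.0, 0.234, 0.009] R [0.0, 0.0, 0.0]
--
T [0.0, 0.231, 0.033] R [0.0, 0.0, 0.0]
--
T [-0.0, 0.227, 0.058] R [0.0, 0.0, 0.0]
--
T [0.0, 0.219, 0.081] R [0.0, 0.0, 0.0]
--
T [-0.0, 0.209, 0.104] R [0.0, 0.0, 0.0]
--
T [-0.0, 0.197, 0.126] R [0.0, 0.0, 0.0]
--
T [0.0, 0.183, 0.146] R [0.0, 0.0, 0.0]
--
T [0.0, 0.166, 0.165] R [0.0, 0.0, 0.0]
--
```

servo_tool --translation '[[0,0,-0.08],[0,-0.17,0],[0,-0.02,0.19],[0,0,0.19],[0,0,0]]' --dr '[[0,0,0],[0,0,0],[0,0,0],[0,0,0],[0,0,0]]' --claw '[0,0,0,0,0]'

```text
time: 5.6
tcp_pos: [0.5946, 0.1733, 0.1117]
tool_rot: [2.327, 0.41, 0.167]
force: [-1.5, 2.1, 0.2]
gripper_width: -0.002
grasp_force: 1.6
```

servo_tool --translation '[[0,0.15,0],[0,0.22,-0.06],[0,0,0]]' --dr '[[0,0,0],[0,0,0],[0,0,0]]' --claw '[0,0,0]'

```text
time: 5.98
tcp_pos: [0.5986, 0.1651, 0.1263]
tool_rot: [2.327, 0.408, 0.172]
force: [-2.0, 3.9, 2.0]
gripper_width: 0.001
grasp_force: 2.0
```

```bash
cat > st.py <<'E'
import sys
from loc import *; from g import *
f=sys.argv[1]; g=(.60,.14,.14)
for nm in("scene","top"):
    p,d=snap(nm); np.savez(f+nm[0]+".npz",p=p,d=d)
s=bot.read_state(); t=s["tcp_pos"]
r=rim(f+"s.npz",f+"t.npz")
ce=np.mean([q[:2] for q in r],0)
m,C=dark(f+"t.npz","top",t+[0,0,.0],.06); P=C[m]; rel=P[:,:2]-ce; x=rel@px; y=rel@[.94,.34]; k=(np.abs(y)>.013)&(np.abs(y)<.024)&(x>(t[:2]-ce)@px+.01)
print("sleeve top rel centre x,z",k.sum(),np.median(x[k]),np.median(P[k,2]),"tcp",(t[:2]-ce)@px,t[2],"F",s["force"].round(2),s["time"])
E
python3 st.py a4
```

```text
scene 180 [0.638  0.0601 0.0556]
top 141 [0.6367 0.0587 0.056 ]
sleeve top rel centre x,z 17 -0.08485086051177936 0.1277677848745986 tcp -0.11312713729069601 0.1256770085408866 F [-1.23  4.78  0.15] 6.075
```

The end face pushed the sleeve again because the tip wasn't low enough. The crown is only 16 mm off the finger axis, and 21.5 mm is needed. I'll back off 13 mm before going under this time.

servo_tool --translation '[[0,0,-0.15],[0,-0.16,0],[0,-0.16,0],[0,0,0.15],[0,0,0.1]]' --dr '[[0,0,0],[0,0,0],[0,0,0],[0,0,0],[0,0,0]]' --claw '[0,0,0,0,0]'

```text
time: 6.7
tcp_pos: [0.5957, 0.172, 0.1126]
tool_rot: [2.327, 0.411, 0.17]
force: [-1.5, 4.2, 1.4]
gripper_width: -0.002
grasp_force: 2.1
```

```bash
python3 st.py a5; python3 -c "
from h import *
p=np.load('a5s.npz')['p'];cv2.imwrite('pics/a5.png',cv2.resize(p[205:305,240:360,::-1],None,fx=6,fy=6))"
```

```text
scene 175 [0.6362 0.064  0.0554]
top 150 [0.6352 0.0614 0.0558]
sleeve top rel centre x,z 16 -0.08785677768909816 0.11447166841208456 tcp -0.11570118706561203 0.11250423984003395 F [-1.83  3.09 -0.63] 6.8
```

View pics/a5.png

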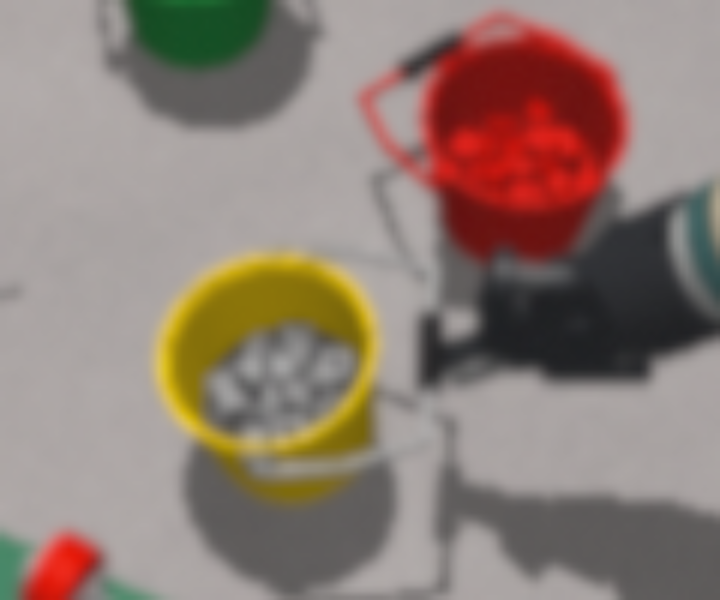

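```bash
python3 - <<'E'
from g import *
ce=np.array([.6357,.0627,.084]); py=np.array([.94,.34,0])
s=bot.read_state(); t=s["tcp_pos"]; R=Ro.from_rotvec(s["tool_rot"])
for a in(-.1,.1,.2,.3,.4,.5):
    c=pt(ce,-.088*np.cos(a),.088*np.sin(a)); rel=c-t
    print(a,proj("scene",[c,c-.052*py,c+.052*py]).round(1).tolist(),"tool",(R.inv().apply(rel)*1000).round(1),proj("top",[c]).round(1))
print("tip",proj("scene",[t+R.apply([0,0,.025])]),proj("top",[t+R.apply([0,0,.025])]))
p=np.load("a5t.npz")["p"]
q=proj("top",[t])[0].astype(int); print(q)
c=p[165:215,200:280,::-1]; e=np.load("a5s.npz")["p"][235:290,285:345,::-1]
cv2.imwrite("pics/a5b.png",np.hstack([cv2.resize(c,(480,300)),cv2.resize(e,(320,300))]))
E
```

```text
-0.1 [[309.8, 268.9], [310.2, 255.2], [309.3, 283.2]] tool [ 0.7 -6.4 46.3] [[232.2 191.7]]
0.1 [[310.1, 266.3], [310.5, 252.5], [309.6, 280.7]] tool [ 0.7  6.  33.9] [[231.8 190.6]]
0.2 [[309.8, 265.0], [310.3, 251.1], [309.3, 279.4]] tool [ 0.7 13.1 28.7] [[231.9 189.9]]
0.3 [[309.2, 263.6], [309.7, 249.8], [308.7, 278.1]] tool [ 0.7 20.6 24.2] [[232.3 189.1]]
0.4 [[308.4, 262.3], [308.9, 248.4], [307.9, 276.9]] tool [ 0.7 28.6 20.5] [[233.  188.2]]
0.5 [[307.4, 261.0], [307.9, 247.1], [306.8, 275.6]] tool [ 0.7 36.9 17.6] [[234.  187.2]]
tip [[313.33864366 265.96703986]] [[228.67949937 191.84839616]]
[222 192]
```

View pics/a5b.png

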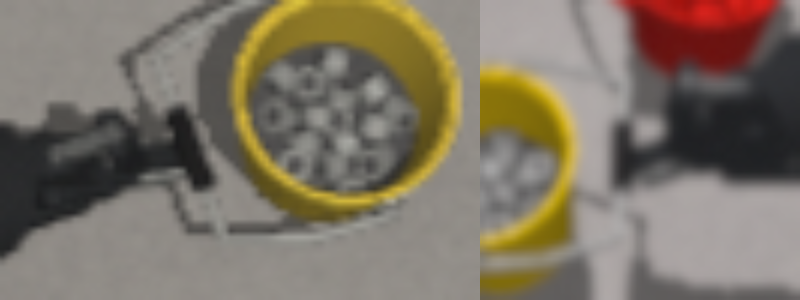

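In the top half the sleeve's centre is at (191,148), i.e. top pixel (231.8,189.7), right on the fingertip's end and about 0.25 rad above level. I'll retreat fully to break contact, then re-measure.

servo_tool --translation '[[0,0,-0.3],[0,0,-0.4],[0,0,-0.4],[0,0,0]]' --dr '[[0,0,0],[0,0,0],[0,0,0],[0,0,0]]' --claw '[0,0,0,0]'

```text
time: 7.3
tcp_pos: [0.5857, 0.2018, 0.146]
tool_rot: [2.327, 0.41, 0.174]
force: [1.0, -0.2, -0.5]
gripper_width: 0.001
grasp_force: 0.0
```

```bash
cat > meas.py <<'E'
import sys
from loc import *; from g import *
f=sys.argv[1]; py=np.array([.94,.34,0])
for nm in("scene","top"):
    p,d=snap(nm); np.savez(f+nm[0]+".npz",p=p,d=d)
s=bot.read_state(); t=s["tcp_pos"]; R=Ro.from_rotvec(s["tool_rot"])
r=rim(f+"s.npz",f+"t.npz"); ce=np.mean([q[:2] for q in r],0); 
obs={}
for nm in("scene","top"):
    m,C=dark(f+nm[0]+".npz",nm,[*(ce-.0*px),.12],.13,.055)
    rel=C[...,:2]-ce; x=rel@px; y=rel@py[:2]; m&=(np.abs(y)<.035)&(x<-.0)&(x>-.105)
    k,l,st,cc=cv2.connectedComponentsWithStats(m.astype(np.uint8)); 
    for i in range(1,k):
        if st[i,4]>8: print(nm,"blob",st[i],cc[i].round(1),C[l==i].mean(0).round(3),"x,y",x[l==i].mean().round(3),y[l==i].mean().round(3))
for a in np.arange(0,1.7,.2):
    c=pt([*ce,.084],-.088*np.cos(a),.088*np.sin(a)); print(a.round(2),proj("scene",c).round(1)[0],proj("top",c).round(1)[0],"tool",(R.inv().apply(c-t)*1000).round(1))
print("F",s["force"].round(2),s["time"],"tcp",t.round(4))
E
python3 meas.py a6
```

```text
scene 199 [0.6298 0.0817 0.0567]
top 225 [0.6292 0.0801 0.0569]
scene blob [315 257   1  10  10] [315.  261.5] [0.602 0.158 0.127] x,y -0.082 0.0
top blob [224 184   8  13  48] [227.5 189.8] [0.602 0.155 0.126] x,y -0.08 -0.001
0.0 [315.9 268. ] [226.2 193.2] tool [  0.8 -14.7  71. ]
0.2 [315.7 265.4] [226.2 191.9] tool [ 0.8 -1.1 59.9]
0.4 [314.4 262.8] [227.2 190.2] tool [ 0.8 14.4 51.7]
0.6 [312.1 260.2] [229.3 188.2] tool [ 0.8 31.3 46.7]
0.8 [308.7 257.9] [232.4 186. ] tool [ 0.8 48.8 45.2]
1.0 [304.5 255.9] [236.3 183.7] tool [ 0.8 66.2 47.3]
1.2 [299.5 254.3] [240.9 181.3] tool [ 0.7 82.9 52.7]
1.4 [294.1 253.2] [246. 179.] tool [ 0.7 98.2 61.3]
1.6 [288.5 252.6] [251.4 176.9] tool [  0.7 111.5  72.8]
F [-0.67 -0.18  0.  ] 7.4 tcp [0.5852 0.2007 0.1446]
```

The pail is back where it was, so the inward push had been tipping it and releasing let it settle upright. The bail stays about 0.45 rad above level. I'll go in again, properly below the crown this time.

servo_tool --translation '[[0,-0.3,0],[0,0,0.3],[0,0,0.33],[0,0,0.3],[0,0,0]]' --dr '[[0,0,0],[0,0,0],[0,0,0],[0,0,0],[0,0,0]]' --claw '[0,0,0,0,0]'

```text
time: 8.02
tcp_pos: [0.5911, 0.1823, 0.1084]
tool_rot: [2.326, 0.409, 0.166]
force: [-0.0, 0.1, -0.8]
gripper_width: -0.002
grasp_force: 0.0
```

```bash
python3 meas.py a7 | grep -v " tool"; python3 - <<'E'
from g import *
piv=np.array([.6295,.0809,.084])
c=lambda a:pt(piv,-.088*np.cos(a),.088*np.sin(a))
w=[(tcp_for(c(.45),.0,.012),R45,3)]
for a in np.linspace(.45,1.7,14)[1:]: w.append((tcp_for(c(a),0,.012),R45,1))
plan(w)
E
```

```text
scene 199 [0.6296 0.0817 0.0568]
top 211 [0.6291 0.0799 0.0569]
scene blob [315 257   8  10  28] [317.3 263.1] [0.602 0.166 0.122] x,y -0.09 0.003
top blob [219 184  13  13  79] [225.8 190.8] [0.599 0.161 0.125] x,y -0.086 -0.002
F [-0.34  0.07 -0.22] 8.125 tcp [0.5915 0.1834 0.1094]
T [0.007, 0.074, -0.007] R [-0.0, -0.01, 0.01]
T [0.007, 0.074, -0.007] R [-0.0, -0.01, 0.01]
T [0.007, 0.074, -0.007] R [-0.0, -0.01, 0.01]
--
T [0.0, 0.203, -0.06] R [0.0, 0.0, 0.0]
--
T [-0.0, 0.208, -0.04] R [0.0, 0.0, 0.0]
--
T [0.0, 0.21, -0.02] R [0.0, 0.0, 0.0]
--
T [-0.0, 0.211, 0.0] R [0.0, 0.0, 0.0]
--
T [-0.0, 0.21, 0.02] R [0.0, 0.0, 0.0]
--
T [0.0, 0.207, 0.041] R [0.0, 0.0, 0.0]
--
T [-0.0, 0.203, 0.06] R [0.0, 0.0, 0.0]
--
T [0.0, 0.196, 0.08] R [0.0, 0.0, 0.0]
--
T [0.0, 0.187, 0.098] R [0.0, 0.0, 0.0]
--
T [0.0, 0.177, 0.115] R [0.0, 0.0, 0.0]
--
T [-0.0, 0.165, 0.132] R [0.0, 0.0, 0.0]
--
T [-0.0, 0.152, 0.147] R [0.0, 0.0, 0.0]
--
T [-0.0, 0.137, 0.161] R [0.0, 0.0, 0.0]
--
```

No contact this time, and the tip is under the sleeve. I lift along the arc.

servo_tool --translation '[[0,0.1,0],[0,0.12,0],[0,0.2,-0.06],[0,0.21,-0.04],[0,0,0]]' --dr '[[0,0,0],[0,0,0],[0,0,0],[0,0,0],[0,0,0]]' --claw '[0,0,0,0,0]'

```text
time: 8.75
tcp_pos: [0.5969, 0.1692, 0.1313]
tool_rot: [2.327, 0.408, 0.171]
force: [0.1, -0.2, -0.1]
gripper_width: 0.0
grasp_force: 0.0
```

```bash
python3 meas.py a8 
```

```text
scene 194 [0.6295 0.0818 0.0568]
top 217 [0.6292 0.0799 0.0569]
scene blob [312 249  12  15  76] [317.8 257.6] [0.605 0.167 0.163] x,y -0.089 0.007
top blob [219 181  16  14 104] [226.9 188.4] [0.6   0.155 0.155] x,y -0.079 -0.003
0.0 [315.9 268. ] [226.2 193.3] tool [  0.8 -28.3  37.4]
0.2 [315.7 265.4] [226.2 192. ] tool [  0.8 -14.7  26.3]
0.4 [314.5 262.7] [227.2 190.3] tool [ 0.8  0.9 18.1]
0.6 [312.1 260.2] [229.3 188.3] tool [ 0.8 17.7 13.1]
0.8 [308.7 257.8] [232.4 186.1] tool [ 0.8 35.2 11.6]
1.0 [304.5 255.8] [236.3 183.7] tool [ 0.7 52.7 13.6]
1.2 [299.6 254.2] [240.9 181.3] tool [ 0.7 69.4 19.1]
1.4 [294.1 253.2] [246. 179.] tool [ 0.7 84.7 27.7]
1.6 [288.5 252.6] [251.4 176.9] tool [ 0.7 97.9 39.2]
F [ 0.58 -0.38  0.89] 8.85 tcp [0.5965 0.1694 0.1304]
```

No reaction and the pail is undisturbed, with the sleeve rising to about 0.6. I continue.

servo_tool --translation '[[0,0.21,-0.02],[0,0.21,0],[0,0.21,0.02],[0,0.21,0.04],[0,0,0]]' --dr '[[0,0,0],[0,0,0],[0,0,0],[0,0,0],[0,0,0]]' --claw '[0,0,0,0,0]'

```text
time: 9.48
tcp_pos: [0.6053, 0.1455, 0.1534]
tool_rot: [2.327, 0.408, 0.17]
force: [0.0, 0.6, 0.4]
gripper_width: 0.003
grasp_force: 0.0
```

```bash
python3 meas.py a9|grep -v tool; python3 - <<'E'
from h import *
c=np.load("a9t.npz")["p"][160:210,200:280,::-1]; e=np.load("a9s.npz")["p"][235:290,275:335,::-1]
cv2.imwrite("pics/a9.png",np.hstack([cv2.resize(c,(480,300)),cv2.resize(e,(320,300))]))
E
```

```text
scene 163 [0.6297 0.0816 0.0566]
top 169 [0.6288 0.0804 0.0571]
scene blob [304 247  20  13 139] [314.2 254. ] [0.61  0.155 0.185] x,y -0.076 0.008
top blob [220 177  22  17 128] [231.7 185.6] [0.603 0.138 0.177] x,y -0.062 -0.005
F [-1.44 -0.21 -0.95] 9.575 tcp [0.605  0.146  0.1528]
```

View pics/a9.png

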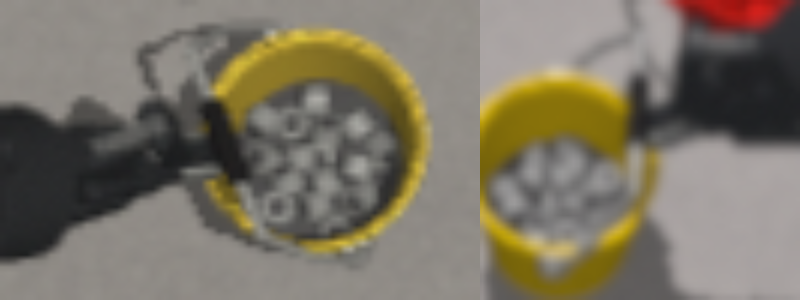

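The sleeve is now at (225,140) in the top half, about 1.05 rad above level, and the pail has not moved. Now the rest of the arc, then back off.

servo_tool --translation '[[0,0.2,0.06],[0,0.2,0.08],[0,0.19,0.1],[0,0.18,0.115],[0,0.165,0.13]]' --dr '[[0,0,0],[0,0,0],[0,0,0],[0,0,0],[0,0,0]]' --claw '[0,0,0,0,0]'

```text
time: 10.2
tcp_pos: [0.6189, 0.1079, 0.1657]
tool_rot: [2.327, 0.409, 0.17]
force: [0.1, -0.4, -0.3]
gripper_width: -0.001
grasp_force: 0.2
```

servo_tool --translation '[[0,0.1,0.1],[0,0,0],[0,-0.15,0],[0,-0.1,-0.3],[0,0,-0.8]]' --dr '[[0,0,0],[0,0,0],[0,0,0],[0,0,0],[0,0,0]]' --claw '[0,0,0,0,0]'

```text
time: 10.82
tcp_pos: [0.6066, 0.1394, 0.1886]
tool_rot: [2.326, 0.411, 0.165]
force: [0.3, -0.6, 0.0]
gripper_width: 0.001
grasp_force: 0.0
```

servo_tool --translation '[[0,0,-0.9],[0,0,-0.9],[0,0,0]]' --dr '[[0,0,0],[0,0,0],[0,0,0]]' --claw '[0,0,0]'

```text
time: 11.2
tcp_pos: [0.5906, 0.1899, 0.2427]
tool_rot: [2.328, 0.411, 0.177]
force: [0.9, -0.5, 1.2]
gripper_width: 0.001
grasp_force: 0.0
```

```bash
sed -i 's/(x<-.0)/(x<.05)/' meas.py; python3 meas.py b0; python3 - <<'E'
from loc import *
# scale: prong points, both views, first pictures
A=[]
for n,b in(("top",[(343,357,159,199),(369,382,167,207)]),("scene",[(197,223,187,205),(190,207,176,187)])):
    z=np.load(n+"0.npz"); p,d=z["p"],z["d"]; C=cloud(n,d); hsv=cv2.cvtColor(p,cv2.COLOR_RGB2HSV)
    O=(hsv[...,0]>=5)&(hsv[...,0]<20)&(hsv[...,1]>130)&(hsv[...,2]>100)&(C[...,2]>.24)&(C[...,2]<.3)
    L=[]
    for j,q in enumerate(b):
        M=np.zeros(O.shape,bool); M[q[2]:q[3],q[0]:q[1]]=1; P=C[O&M]; c,l=cv2.fitLine(P[:,:2].astype(np.float32),cv2.DIST_HUBER,0,.001,.001).reshape(2,2); c*=np.sign(c[0]); L.append((c,l)); 
        s=(P[:,:2]-l)@c; k=np.argsort(s); print(n,j,len(P),"dir",c.round(3),np.degrees(np.arctan2(*c[::-1])).round(2),"tip",P[k[:3]].mean(0).round(4))
        # z profile
        for lo in np.arange(s.min(),s.min()+.06,.006):
            w=(s>=lo)&(s<lo+.006)
            if w.sum(): print("   ",(lo-s.min()).round(3),P[w,2].mean().round(4))
    nrm=np.array([-L[0][0][1],L[0][0][0]]); print("sep",(L[0][1]-L[1][1])@nrm)
E
```

```text
scene 186 [0.6296 0.0816 0.0567]
top 212 [0.629  0.0798 0.0568]
scene blob [289 247   2  10  15] [289.7 252.3] [0.632 0.083 0.179] x,y -0.001 0.003
top blob [247 171   8  14  52] [250.7 177.3] [0.627 0.08  0.179] x,y -0.0 -0.002
0.0 [315.9 268. ] [226.3 193.3] tool [  0.7 -92.1 128.9]
0.2 [315.7 265.3] [226.3 192. ] tool [  0.7 -78.5 117.8]
0.4 [314.4 262.7] [227.3 190.3] tool [  0.7 -62.9 109.6]
0.6 [312.1 260.1] [229.4 188.3] tool [  0.7 -46.1 104.6]
0.8 [308.7 257.8] [232.5 186.1] tool [  0.7 -28.6 103.1]
1.0 [304.4 255.8] [236.4 183.7] tool [  0.6 -11.1 105.1]
1.2 [299.5 254.2] [241.  181.4] tool [  0.6   5.6 110.5]
1.4 [294.1 253.1] [246.1 179.1] tool [  0.5  20.9 119.2]
1.6 [288.5 252.6] [251.4 176.9] tool [  0.5  34.2 130.7]
F [-0.08  0.01 -1.15] 11.3 tcp [0.5898 0.1876 0.2402]
top 0 99 dir [ 0.953 -0.302] -17.6 tip [ 0.5382 -0.1868  0.2813]
    0.0 0.2825
    0.006 0.2759
    0.012 0.2689
    0.018 0.2577
    0.024 0.2624
    0.03 0.2604
    0.036 0.266
    0.042 0.2653
    0.048 0.2676
    0.054 0.2747
top 1 101 dir [ 0.948 -0.319] -18.59 tip [ 0.5135 -0.2571  0.2826]
    0.0 0.2818
    0.006 0.2787
    0.012 0.2677
    0.018 0.2592
    0.024 0.2581
    0.03 0.26
    0.036 0.2636
    0.042 0.2668
    0.048 0.2698
    0.054 0.2736
sep 0.075250745
scene 0 49 dir [ 0.949 -0.314] -18.33 tip [ 0.5495 -0.1875  0.2672]
    0.0 0.2672
    0.006 0.2614
    0.012 0.2577
    0.018 0.2588
    0.024 0.2642
    0.03 0.2658
    0.036 0.2696
    0.042 0.2735
    0.048 0.2774
    0.054 0.2748
scene 1 27 dir [ 0.951 -0.311] -18.09 tip [ 0.5276 -0.2611  0.2638]
    0.0 0.2638
    0.006 0.2602
    0.012 0.2609
    0.018 0.2627
    0.024 0.2658
    0.03 0.2698
    0.036 0.2693
    0.042 0.2752
    0.048 0.2789
    0.054 0.2772
sep 0.075336546
```

The bail stands at 1.56 rad above level (upright) and nothing touches it. The scale's seat is near (0.549, -0.230), yaw -18°. Now I plan the grasp.

```bash
python3 - <<'E'
from g import *
c=np.array([.6293,.0807]); Rv=rpy_frame(px,0)
plan([(np.array([*c,.29]),Rv,5),(np.array([*c,.178]),Rv,5)])
E
```

```text
T [0.002, 0.579, 0.227] R [9.0, -0.01, 0.03]
T [0.003, 0.607, 0.134] R [9.0, -0.01, 0.03]
T [0.003, 0.621, 0.037] R [9.0, -0.01, 0.03]
T [0.003, 0.619, -0.061] R [9.0, -0.01, 0.03]
T [0.004, 0.602, -0.157] R [9.0, -0.01, 0.03]
--
T [0.0, 0.0, 0.56] R [0.0, 0.0, 0.0]
T [0.0, 0.0, 0.56] R [0.0, 0.0, 0.0]
T [0.0, 0.0, 0.56] R [0.0, 0.0, 0.0]
T [0.0, 0.0, 0.56] R [0.0, 0.0, 0.0]
T [0.0, 0.0, 0.56] R [0.0, 0.0, 0.0]
--
```

servo_tool --translation '[[0,0.58,0.23],[0,0.61,0.13],[0,0.62,0.04],[0,0.62,-0.06],[0,0.6,-0.16]]' --dr '[[9,0,0],[9,0,0],[9,0,0],[9,0,0],[9,0,0]]' --claw '[0,0,30,70,70]'

```text
time: 11.92
tcp_pos: [0.6287, 0.0783, 0.2901]
tool_rot: [-3.089, -0.543, 0.002]
force: [-0.3, 0.6, -0.6]
gripper_width: 0.641
grasp_force: 0.0
```

servo_tool --translation '[[0,0,0],[0,0,0],[0,0,0]]' --dr '[[0,0,0],[0,0,0],[0,0,0]]' --claw '[70,70,70]'

```text
time: 12.3
tcp_pos: [0.6282, 0.081, 0.2893]
tool_rot: [-3.093, -0.547, 0.003]
force: [-1.0, -0.6, 0.2]
gripper_width: 0.82
grasp_force: 0.0
```

```bash
python3 - <<'E'
from g import *
F=[]
for i in range(12): snap("top"); F.append(bot.read_state()["force"])
s=bot.read_state(); print("baseline F",np.mean(F,0).round(3),np.std(F,0).round(2),s["time"],s["joint_positions"].round(2),s["tcp_pos"].round(4),s["gripper_width"])
print(Ro.from_rotvec(s["tool_rot"]).as_matrix().round(3))
c=np.array([.6293,.0807]); plan([(np.array([*c,.178]),rpy_frame(px,0),5)])
E
```

```text
baseline F [ 0.076  0.026 -0.177] [0.72 0.4  0.48] 12.9 [0.02 0.35 1.31 0.   1.48 1.24] [0.6291 0.0798 0.2903] 0.8199804297912081
[[ 0.94   0.342  0.   ]
 [ 0.342 -0.94   0.   ]
 [ 0.    -0.    -1.   ]]
T [0.002, -0.004, 0.562] R [-0.0, -0.0, 0.02]
T [0.002, -0.004, 0.562] R [-0.0, -0.0, 0.02]
T [0.002, -0.004, 0.562] R [-0.0, -0.0, 0.02]
T [0.002, -0.004, 0.562] R [-0.0, -0.0, 0.02]
T [0.002, -0.004, 0.562] R [-0.0, -0.0, 0.02]
--
```

servo_tool --translation '[[0,0,0.56],[0,0,0.56],[0,0,0.56],[0,0,0.56],[0,0,0.56]]' --dr '[[0,0,0],[0,0,0],[0,0,0],[0,0,0],[0,0,0]]' --claw '[70,70,70,70,70]'

```text
time: 13.52
tcp_pos: [0.6293, 0.0796, 0.1777]
tool_rot: [-3.094, -0.544, -0.001]
force: [0.5, 0.2, -0.2]
gripper_width: 0.818
grasp_force: 0.0
```

servo_tool --translation '[[0,0,0],[0,0,0],[0,0,0],[0,0,0],[0,0,0]]' --dr '[[0,0,0],[0,0,0],[0,0,0],[0,0,0],[0,0,0]]' --claw '[40,25,15,8,5]' --newtons 40

```text
time: 14.15
tcp_pos: [0.6299, 0.0798, 0.1797]
tool_rot: [3.094, 0.545, 0.004]
force: [-0.0, -0.1, 5.2]
gripper_width: 0.151
grasp_force: 39.2
```

servo_tool --translation '[[0,0,0],[0,0,0],[0,0,0],[0,0,0]]' --dr '[[0,0,0],[0,0,0],[0,0,0],[0,0,0]]' --claw '[5,5,5,5]'

```text
time: 14.65
tcp_pos: [0.6299, 0.0797, 0.1797]
tool_rot: [3.094, 0.545, 0.004]
force: [-0.6, 0.5, 5.8]
gripper_width: 0.148
grasp_force: 39.2
```

servo_tool --translation '[[0,0,-0.05],[0,0,-0.1],[0,0,-0.15],[0,0,-0.2],[0,0,-0.25]]' --dr '[[0,0,0],[0,0,0],[0,0,0],[0,0,0],[0,0,0]]' --claw '[5,5,5,5,5]'

```text
time: 15.28
tcp_pos: [0.629, 0.0797, 0.2085]
tool_rot: [-3.094, -0.545, 0.001]
force: [0.4, -0.1, -8.2]
gripper_width: 0.142
grasp_force: 39.0
```

servo_tool --translation '[[0,0,-0.25],[0,0,-0.25],[0,0,-0.15],[0,0,-0.05],[0,0,0]]' --dr '[[0,0,0],[0,0,0],[0,0,0],[0,0,0],[0,0,0]]' --claw '[5,5,5,5,5]'

```text
time: 15.9
tcp_pos: [0.629, 0.0797, 0.2363]
tool_rot: [-3.094, -0.545, 0.0]
force: [0.0, 0.1, -10.1]
gripper_width: 0.145
grasp_force: 39.0
```

```bash
cat > fz.py <<'E'
from h import *
def favg(k=12,names=("top",)):
    F=[];T=[]
    for i in range(k):
        p,d=snap(names[i%len(names)]); s=bot.read_state(); F.append(s["force"]); T.append(s["tcp_pos"])
    print("F",np.mean(F,0).round(3),"sd",np.std(F,0).round(2),"tcp",np.mean(T,0).round(4),"t",s["time"],"w",s["gripper_width"],s["grasp_force"]); return np.mean(F,0),np.mean(T,0)
E
python3 - <<'E'
from fz import *; from g import *
favg(12)
from loc import *
for nm in("scene","top"):
    p,d=snap(nm); np.savez("c0"+nm[0]+".npz",p=p,d=d)
rim("c0s.npz","c0t.npz",(.63,.08),.12,.17)
for f,n in(("c0s.npz","scene"),("c0t.npz","top")):
    z=np.load(f); C=cloud(n,z["d"]); hsv=cv2.cvtColor(z["p"],cv2.COLOR_RGB2HSV); m=(hsv[...,0]>18)&(hsv[...,0]<36)&(hsv[...,1]>130)&(np.hypot(C[...,0]-.63,C[...,1]-.08)<.08); print(n,"rim z",np.percentile(C[m][:,2],[90,97]).round(4))
sx=np.array([.9505,-.311]); seat=np.array([.549,-.2295]); Rs=rpy_frame(sx,0)
s=bot.read_state()
w=[((.629,.081,.308),rpy_frame(px,0),3),((.48,-.04,.308),rpy_frame([.75,-.66],0),9),((*(seat-.12*sx),.308),Rs,8)]
plan(w)
E
```

```text
F [ 0.043  0.072 -8.772] sd [0.41 0.55 0.56] tcp [0.629  0.0797 0.236 ] t 16.5 w 0.14717258993989268 39.033719301223755
scene 339 [0.6305 0.0823 0.0553]
top 107 [0.6271 0.078  0.0565]
scene rim z [0.1533 0.2284]
top rim z [0.1563 0.5936]
T [0.002, -0.011, -0.597] R [-0.0, -0.0, 0.03]
T [0.002, -0.011, -0.597] R [-0.0, -0.0, 0.03]
T [0.002, -0.011, -0.597] R [-0.0, -0.0, 0.03]
--
T [-0.504, 0.175, 0.0] R [0.0, 0.0, -3.2]
T [-0.513, 0.147, 0.0] R [0.0, 0.0, -3.2]
T [-0.52, 0.118, 0.0] R [0.0, 0.0, -3.2]
T [-0.526, 0.089, 0.0] R [0.0, 0.0, -3.2]
T [-0.53, 0.06, 0.0] R [0.0, 0.0, -3.2]
T [-0.532, 0.03, 0.0] R [0.0, 0.0, -3.2]
T [-0.533, 0.0, 0.0] R [0.0, 0.0, -3.2]
T [-0.532, -0.03, 0.0] R [0.0, 0.0, -3.2]
T [-0.53, -0.059, 0.0] R [0.0, 0.0, -3.2]
--
T [-0.45, 0.208, 0.0] R [0.0, 0.0, -2.9]
T [-0.46, 0.185, 0.0] R [0.0, 0.0, -2.9]
T [-0.469, 0.162, 0.0] R [0.0, 0.0, -2.9]
T [-0.476, 0.138, 0.0] R [0.0, 0.0, -2.9]
T [-0.483, 0.114, 0.0] R [0.0, 0.0, -2.9]
T [-0.488, 0.089, 0.0] R [0.0, 0.0, -2.9]
T [-0.492, 0.064, 0.0] R [0.0, 0.0, -2.9]
T [-0.494, 0.039, 0.0] R [0.0, 0.0, -2.9]
--
```

The pail is carried: W ≈ 8.6 N, so the expected sink is about 57 mm. Next I raise it and travel round to the front of the prongs.

servo_tool --translation '[[0,0,-0.3],[0,0,-0.5],[0,0,-0.5],[0,0,-0.4],[0,0,-0.15]]' --dr '[[0,0,0],[0,0,0],[0,0,0],[0,0,0],[0,0,0]]' --claw '[5,5,5,5,5]'

```text
time: 17.23
tcp_pos: [0.6296, 0.0797, 0.3121]
tool_rot: [3.094, 0.545, 0.004]
force: [0.4, 0.1, -9.3]
gripper_width: 0.149
grasp_force: 39.4
```

servo_tool --translation '[[-0.17,0.06,0],[-0.34,0.12,0],[-0.5,0.15,0],[-0.52,0.12,0],[-0.53,0.09,0]]' --dr '[[0,0,-1],[0,0,-2.2],[0,0,-3.2],[0,0,-3.2],[0,0,-3.2]]' --claw '[5,5,5,5,5]'

```text
time: 17.85
tcp_pos: [0.5617, 0.0246, 0.3091]
tool_rot: [-3.012, -0.89, 0.004]
force: [0.5, -0.3, -8.0]
gripper_width: 0.147
grasp_force: 39.4
```

servo_tool --translation '[[-0.53,0.06,0],[-0.53,0.03,0],[-0.53,0,0],[-0.53,-0.03,0],[-0.53,-0.06,0]]' --dr '[[0,0,-3.2],[0,0,-3.2],[0,0,-3.2],[0,0,-3.2],[0,0,-3.2]]' --claw '[5,5,5,5,5]'

```text
time: 18.48
tcp_pos: [0.4792, -0.0423, 0.3094]
tool_rot: [-2.859, -1.3, 0.003]
force: [0.1, 0.9, -8.3]
gripper_width: 0.149
grasp_force: 39.4
```

servo_tool --translation '[[-0.45,0.2,0],[-0.46,0.18,0],[-0.47,0.16,0],[-0.48,0.14,0],[-0.48,0.11,0]]' --dr '[[0,0,-2.9],[0,0,-2.9],[0,0,-2.9],[0,0,-2.9],[0,0,-2.9]]' --claw '[5,5,5,5,5]'

```text
time: 19.1
tcp_pos: [0.451, -0.1371, 0.3095]
tool_rot: [-2.672, -1.65, 0.002]
force: [-0.2, -0.1, -8.9]
gripper_width: 0.146
grasp_force: 39.4
```

servo_tool --translation '[[-0.49,0.09,0],[-0.49,0.06,0],[-0.33,0.03,0],[-0.17,0.01,0],[0,0,0]]' --dr '[[0,0,-2.9],[0,0,-2.9],[0,0,-1.9],[0,0,-1],[0,0,0]]' --claw '[5,5,5,5,5]'

```text
time: 19.73
tcp_pos: [0.4351, -0.194, 0.3099]
tool_rot: [-2.542, -1.844, 0.0]
force: [-0.1, -0.8, -9.1]
gripper_width: 0.144
grasp_force: 39.4
```

```bash
cat > chk.py <<'E'
import sys
from fz import *; from loc import *
F,T=favg(8); s=bot.read_state(); R=Ro.from_rotvec(s["tool_rot"]).as_matrix(); print("toolx yaw",np.degrees(np.arctan2(R[1,0],R[0,0])).round(2),"z",R[:,2].round(3),s["joint_positions"].round(2))
f=sys.argv[1]
for n in("scene","top"):
    p,d=snap(n); np.savez(f+n[0]+".npz",p=p,d=d); C=cloud(n,d); hsv=cv2.cvtColor(p,cv2.COLOR_RGB2HSV)
    near=np.hypot(C[...,0]-T[0],C[...,1]-T[1])<.09
    m=(hsv[...,0]>18)&(hsv[...,0]<36)&(hsv[...,1]>130)&(hsv[...,2]>60)&near&(C[...,2]<.27); P=C[m]
    if len(P)>30:
        zt=np.percentile(P[:,2],93); P=P[P[:,2]>zt-.008]; r=least_squares(lambda q:np.hypot(P[:,0]-q[0],P[:,1]-q[1])-q[2],[*T[:2],.057],loss="soft_l1",f_scale=.002).x
        print(n,"rim z",zt.round(4),"c",r.round(4),len(P))
    O=(hsv[...,0]>=4)&(hsv[...,0]<17)&(hsv[...,1]>130)&(hsv[...,2]>90)&(C[...,2]>.17)&(C[...,2]<.3)
    P=C[O]; 
    for lab,k in(("near",P[:,1]*.9505+P[:,0]*.311>-.047),("far",P[:,1]*.9505+P[:,0]*.311<=-.047)):
        Q=P[k]
        if len(Q)>6: print(n,lab,len(Q),"y'",np.median(Q[:,1]*.9505+Q[:,0]*.311).round(4),"x'min",(Q[:,0]*.9505-Q[:,1]*.311).min().round(4),"zmin",np.percentile(Q[:,2],10).round(4))
E
python3 chk.py d0
python3 - <<'E'
import sys; sys.path.insert(0,".")
from h import *
sx=np.array([.9505,-.311]); seat=np.array([.549,-.2295]); Rs=rpy_frame(sx,0); print("seat x' y'",seat@sx,seat@[.311,.9505])
plan([((*(seat-.06*sx),.31),Rs,5),((*seat,.31),Rs,5)])
E
```

```text
F [ 0.241  0.251 -8.749] sd [0.44 0.48 0.45] tcp [ 0.4356 -0.1935  0.3102] t 20.125 w 0.1459570387557355 39.38837707042694
toolx yaw 72.0 z [ 0.  0. -1.] [-0.56  0.1   1.6   0.    1.44 -0.25]
scene rim z 0.2262 c [ 0.4378 -0.1931  0.0575] 141
scene near 243 y' 0.6815 x'min -0.3909 zmin 0.2191
scene far 878 y' -1.2258 x'min -0.342 zmin 0.1874
top rim z 0.2306 c [ 0.4357 -0.1938  0.0572] 104
top near 86 y' -0.0096 x'min 0.5853 zmin 0.2593
top far 61 y' -0.0851 x'min 0.6162 zmin 0.2725
seat x' y' 0.593199 -0.04740075000000002
T [0.006, 0.294, 0.002] R [0.0, -0.0, 0.02]
T [0.006, 0.294, 0.002] R [0.0, -0.0, 0.02]
T [0.006, 0.294, 0.002] R [0.0, -0.0, 0.02]
T [0.006, 0.294, 0.002] R [0.0, -0.0, 0.02]
T [0.006, 0.294, 0.002] R [0.0, -0.0, 0.02]
--
T [0.0, 0.3, 0.0] R [0.0, 0.0, 0.0]
T [0.0, 0.3, 0.0] R [0.0, 0.0, 0.0]
T [0.0, 0.3, 0.0] R [0.0, 0.0, 0.0]
T [0.0, 0.3, 0.0] R [0.0, 0.0, 0.0]
T [0.0, 0.3, 0.0] R [0.0, 0.0, 0.0]
--
```

Aligned: the crown is at about 0.301 and the prong tips at about 0.285, centred between the prongs. Moving in over the tips.

servo_tool --translation '[[0,0.12,0],[0,0.25,0],[0,0.3,0],[0,0.3,0],[0,0.3,0]]' --dr '[[0,0,0],[0,0,0],[0,0,0],[0,0,0],[0,0,0]]' --claw '[5,5,5,5,5]'

```text
time: 20.85
tcp_pos: [0.485, -0.2101, 0.3101]
tool_rot: [-2.542, -1.846, -0.0]
force: [-0.4, 0.1, -8.6]
gripper_width: 0.15
grasp_force: 39.4
```

servo_tool --translation '[[0.03,0.3,0],[0,0.3,0],[0,0.3,0],[0,0.25,0],[0,0.25,0]]' --dr '[[0,0,0],[0,0,0],[0,0,0],[0,0,0],[0,0,0]]' --claw '[5,5,5,5,5]'

```text
time: 21.48
tcp_pos: [0.5381, -0.2261, 0.3102]
tool_rot: [-2.542, -1.846, 0.0]
force: [0.4, -0.3, -8.6]
gripper_width: 0.144
grasp_force: 39.4
```

servo_tool --translation '[[0,0.2,0],[0,0.12,0],[0,0.06,0],[0,0,0],[0,0,0]]' --dr '[[0,0,0],[0,0,0],[0,0,0],[0,0,0],[0,0,0]]' --claw '[5,5,5,5,5]'

```text
time: 22.1
tcp_pos: [0.5517, -0.2305, 0.3103]
tool_rot: [-2.542, -1.846, 0.0]
force: [-0.5, 0.8, -8.1]
gripper_width: 0.145
grasp_force: 39.4
```

```bash
python3 chk.py d1; python3 - <<'E'
from h import *
sx=np.array([.9505,-.311]); T=bot.read_state()["tcp_pos"][:2]; print("tcp x' y'",T@sx,T@[.311,.9505])
s=np.load("d1s.npz")["p"][140:290,140:260,::-1]; t=np.load("d1t.npz")["p"][120:240,310:420,::-1]
cv2.imwrite("pics/d1.png",np.hstack([cv2.resize(s,(440,550),interpolation=2),cv2.resize(t,(360,550),interpolation=2)]))
E
```

```text
F [-0.058 -0.111 -8.782] sd [0.51 0.43 0.45] tcp [ 0.5519 -0.2306  0.3104] t 22.5 w 0.14523640133092877 39.39435660839081
toolx yaw 71.97 z [ 0.  0. -1.] [-0.51  0.29  1.36  0.    1.5  -0.2 ]
scene rim z 0.2269 c [ 0.553  -0.2285  0.0567] 155
scene near 242 y' 0.6803 x'min -0.3921 zmin 0.2195
scene far 904 y' -1.212 x'min -0.3468 zmin 0.185
top rim z 0.2317 c [ 0.5512 -0.2306  0.057 ] 79
top far 34 y' -0.0851 x'min 0.567 zmin 0.1991
tcp x' y' 0.5964180811849399 -0.04755141062505633
```

View pics/d1.png

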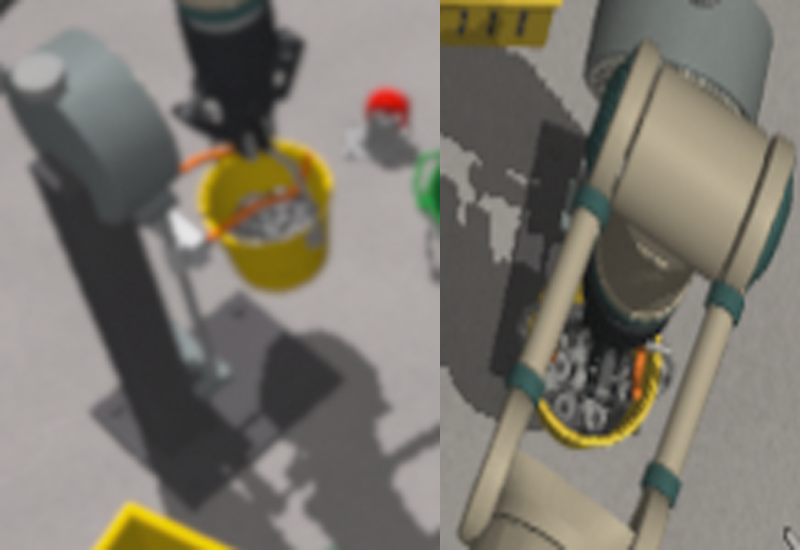

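The prongs (orange, left half around (210,160)–(305,200)) pass through the bail window under the crown, and the fingers are between them. I check the wrist's clearance from the dial before lowering about 97 mm.

```bash
python3 - <<'E'
from h import *
sx=np.array([.9505,-.311]); sy=np.array([.311,.9505])
for n in("scene","top"):
    z=np.load(f"d1{n[0]}.npz"); z0=np.load(n+"0.npz"); C=cloud(n,z["d"])
    ch=(np.abs(z["d"]-z0["d"])>.02)&(z["d"]>0)
    x=C[...,:2]@sx-.5932; y=C[...,:2]@sy+.0474; h=C[...,2]
    for lo in np.arange(.3,.75,.04):
        m=ch&(h>lo)&(h<lo+.04)&(np.abs(y)<.15)&(x<.3)&(x>-.1)
        if m.sum()>5: print(n,lo.round(2),m.sum(),"x max",np.percentile(x[m],98).round(3),"y",y[m].min().round(3),y[m].max().round(3))
    C=cloud(n,z0["d"]); x=C[...,:2]@sx-.5932; y=C[...,:2]@sy+.0474; h=C[...,2]; m=(h>.36)&(h<.6)&(np.abs(y)<.1)&(x>.05)&(x<.25); print(n,"dial x",np.percentile(x[m],[1,99]).round(3),"z",h[m].max().round(3),"y",y[m].min().round(3),y[m].max().round(3))
E
```

```text
scene 0.3 163 x max 0.036 y -0.053 0.055
scene 0.34 235 x max 0.064 y -0.01 0.044
scene 0.38 222 x max 0.065 y -0.01 0.04
scene 0.42 298 x max 0.041 y -0.061 0.043
scene 0.46 293 x max 0.04 y -0.018 0.061
scene 0.5 283 x max 0.038 y -0.019 0.038
scene 0.54 333 x max 0.038 y -0.015 0.038
scene 0.58 229 x max 0.041 y -0.027 0.06
scene 0.62 592 x max 0.054 y -0.059 0.082
scene 0.66 1482 x max 0.048 y -0.059 0.081
scene dial x [0.11  0.189] z 0.512 y -0.068 0.071
top 0.3 38 x max 0.007 y -0.054 0.033
top 0.34 61 x max -0.015 y -0.011 0.019
top 0.38 84 x max -0.028 y -0.027 0.016
top 0.42 141 x max -0.005 y -0.064 0.038
top 0.46 136 x max 0.042 y -0.065 0.039
top 0.5 132 x max -0.002 y -0.027 0.037
top 0.54 137 x max -0.003 y -0.029 0.036
top 0.58 121 x max -0.015 y -0.019 0.033
top 0.62 247 x max 0.033 y -0.06 0.075
top 0.66 2496 x max 0.038 y -0.065 0.078
top dial x [0.106 0.174] z 0.514 y -0.071 0.07
```

Clear, with 40 mm or more to the dial. Lowering.

servo_tool --translation '[[0,-0.07,0.05],[0,0,0.12],[0,0,0.13],[0,0,0.13],[0,0,0.13]]' --dr '[[0,0,0],[0,0,0],[0,0,0],[0,0,0],[0,0,0]]' --claw '[5,5,5,5,5]'

```text
time: 23.22
tcp_pos: [0.5493, -0.2297, 0.2874]
tool_rot: [-2.542, -1.846, 0.0]
force: [-0.4, 0.2, -8.8]
gripper_width: 0.143
grasp_force: 39.4
```

servo_tool --translation '[[0,0,0.1],[0,0,0.06],[0,0,0.05],[0,0,0.05],[0,0,0.05]]' --dr '[[0,0,0],[0,0,0],[0,0,0],[0,0,0],[0,0,0]]' --claw '[5,5,5,5,5]'

```text
time: 23.85
tcp_pos: [0.5494, -0.2298, 0.2755]
tool_rot: [2.542, 1.846, 0.0]
force: [0.5, -0.2, -9.0]
gripper_width: 0.147
grasp_force: 39.4
```

servo_tool --translation '[[0,0,0.05],[0,0,0.05],[0,0,0.05],[0,0,0.05],[0,0,0.05]]' --dr '[[0,0,0],[0,0,0],[0,0,0],[0,0,0],[0,0,0]]' --claw '[5,5,5,5,5]'

```text
time: 24.48
tcp_pos: [0.5494, -0.2298, 0.2655]
tool_rot: [2.542, 1.846, 0.0]
force: [0.3, 0.8, -7.9]
gripper_width: 0.148
grasp_force: 39.4
```

```bash
python3 -c "
from fz import *
favg(8)"
```

```text
F [-0.203  0.185 -7.904] sd [0.38 0.53 0.43] tcp [ 0.5494 -0.2298  0.2655] t 24.875 w 0.1491514336369923 39.42079961299896
```

Contact at TCP z ≈ 0.271. Full weight is expected at TCP z ≈ 0.214. Continuing slowly.

servo_tool --translation '[[0,0,0.05],[0,0,0.06],[0,0,0.06],[0,0,0.06],[0,0,0.06]]' --dr '[[0,0,0],[0,0,0],[0,0,0],[0,0,0],[0,0,0]]' --claw '[5,5,5,5,5]'

```text
time: 25.5
tcp_pos: [0.5494, -0.2298, 0.2539]
tool_rot: [2.542, 1.846, 0.0]
force: [-0.4, 0.5, -6.7]
gripper_width: 0.149
grasp_force: 39.5
```

servo_tool --translation '[[0,0,0.06],[0,0,0.06],[0,0,0.06],[0,0,0.06],[0,0,0.06]]' --dr '[[0,0,0],[0,0,0],[0,0,0],[0,0,0],[0,0,0]]' --claw '[5,5,5,5,5]'

```text
time: 26.12
tcp_pos: [0.5494, -0.2298, 0.2419]
tool_rot: [2.542, 1.846, 0.0]
force: [-0.9, 0.7, -3.9]
gripper_width: 0.146
grasp_force: 39.7
```

servo_tool --translation '[[0,0,0.06],[0,0,0.06],[0,0,0.06],[0,0,0.06],[0,0,0.04]]' --dr '[[0,0,0],[0,0,0],[0,0,0],[0,0,0],[0,0,0]]' --claw '[5,5,5,5,5]'

```text
time: 26.75
tcp_pos: [0.5494, -0.2298, 0.2307]
tool_rot: [2.542, 1.846, 0.0]
force: [-0.8, 1.4, -3.3]
gripper_width: 0.146
grasp_force: 39.9
```

```bash
python3 -c "
from fz import *
favg(20)"
```

```text
F [-0.81   0.088 -2.982] sd [0.48 0.4  0.52] tcp [ 0.5494 -0.2298  0.2307] t 27.75 w 0.14357348073730772 39.90763306617737
```

servo_tool --translation '[[0,0,0.05],[0,0,0.06],[0,0,0.06],[0,0,0.06],[0,0,0.05]]' --dr '[[0,0,0],[0,0,0],[0,0,0],[0,0,0],[0,0,0]]' --claw '[5,5,5,5,5]'

```text
time: 28.38
tcp_pos: [0.5494, -0.2298, 0.2195]
tool_rot: [2.542, 1.846, 0.0]
force: [-1.3, -0.1, -1.3]
gripper_width: 0.145
grasp_force: 40.0
```

servo_tool --translation '[[0,0,0.05],[0,0,0.05],[0,0,0.03],[0,0,0]]' --dr '[[0,0,0],[0,0,0],[0,0,0],[0,0,0]]' --claw '[5,5,5,5]'

```text
time: 28.88
tcp_pos: [0.5494, -0.2298, 0.2143]
tool_rot: [2.542, 1.846, 0.0]
force: [0.1, -0.1, -0.3]
gripper_width: 0.145
grasp_force: 40.1
```

```bash
python3 -c "
from fz import *
favg(30)"
```

```text
F [-0.345  0.153 -0.61 ] sd [0.5  0.47 0.46] tcp [ 0.5494 -0.2298  0.2143] t 30.375 w 0.14489636386880145 40.11093199253082
```

servo_tool --translation '[[0,0,0.03],[0,0,0.03],[0,0,0.02],[0,0,0],[0,0,0]]' --dr '[[0,0,0],[0,0,0],[0,0,0],[0,0,0],[0,0,0]]' --claw '[5,5,5,5,5]' --newtons 20

```text
time: 31.0
tcp_pos: [0.5494, -0.2298, 0.2111]
tool_rot: [2.542, 1.846, 0.0]
force: [-1.1, -0.2, -0.5]
gripper_width: 0.145
grasp_force: 40.2
```

```bash
python3 -c "
from fz import *
favg(30)"
```

```text
F [-0.084 -0.092 -0.136] sd [0.52 0.32 0.43] tcp [ 0.5494 -0.2298  0.2111] t 32.5 w 0.14958599897794947 40.152384638786316
```

The scale carries the whole weight (residual -0.14 N, no-load reading -0.18 N). I open gently.

servo_tool --translation '[[0,0,0],[0,0,0],[0,0,0],[0,0,0],[0,0,0]]' --dr '[[0,0,0],[0,0,0],[0,0,0],[0,0,0],[0,0,0]]' --claw '[12,13,14,16,18]' --newtons 20

```text
time: 33.12
tcp_pos: [0.5493, -0.2297, 0.2111]
tool_rot: [-2.542, -1.846, -0.0]
force: [-0.4, 0.4, -0.1]
gripper_width: 0.209
grasp_force: 0.0
```

servo_tool --translation '[[0,0,0],[0,0,0],[0,0,0],[0,0,0],[0,0,0]]' --dr '[[0,0,0],[0,0,0],[0,0,0],[0,0,0],[0,0,0]]' --claw '[24,32,40,48,50]'

```text
time: 33.75
tcp_pos: [0.5494, -0.2298, 0.2111]
tool_rot: [-2.542, -1.846, -0.0]
force: [-0.9, 0.1, 0.9]
gripper_width: 0.588
grasp_force: 0.0
```

```bash
python3 chk.py e0
```

```text
F [ 0.168 -0.151  0.067] sd [0.43 0.54 0.46] tcp [ 0.5494 -0.2298  0.2111] t 34.15 w 0.5828902183735325 0.0
toolx yaw 71.97 z [-0.  0. -1.] [-0.51  0.33  1.53  0.    1.27 -0.2 ]
scene rim z 0.1306 c [ 0.5496 -0.2308  0.0557] 129
scene near 206 y' 0.6932 x'min -0.3901 zmin 0.2183
scene far 908 y' -1.225 x'min -0.3459 zmin 0.1862
top rim z 0.129 c [ 0.5503 -0.2306  0.057 ] 81
top far 19 y' -0.0841 x'min 0.5657 zmin 0.1995
```

Released and hanging (rim at z ≈ 0.128). I withdraw straight up.

servo_tool --translation '[[0,0,-0.15],[0,0,-0.3],[0,0,-0.4],[0,0,-0.5],[0,0,-0.6]]' --dr '[[0,0,0],[0,0,0],[0,0,0],[0,0,0],[0,0,0]]' --claw '[50,50,50,50,50]'

```text
time: 34.88
tcp_pos: [0.5494, -0.2298, 0.2908]
tool_rot: [2.542, 1.845, 0.001]
force: [0.7, -1.0, 0.6]
gripper_width: 0.588
grasp_force: 0.0
```

servo_tool --translation '[[0,0,-0.8],[0,0,-0.6],[0,-0.8,0],[0,-0.8,0],[0,-0.8,0]]' --dr '[[0,0,0],[0,0,0],[0,0,0],[0,0,0],[0,0,0]]' --claw '[50,50,50,50,50]'

```text
time: 35.5
tcp_pos: [0.4573, -0.1998, 0.3465]
tool_rot: [2.541, 1.845, 0.001]
force: [0.2, -0.0, 0.7]
gripper_width: 0.585
grasp_force: 0.0
```

```bash
cat > fin.py <<'E'
from h import *
sx=np.array([.9505,-.311]); sy=np.array([.311,.9505])
for k in range(2):
  for n in("scene","top"):
    p,d=snap(n); np.savez(f"f{k}{n[0]}.npz",p=p,d=d); C=cloud(n,d); hsv=cv2.cvtColor(p,cv2.COLOR_RGB2HSV)
    x=C[...,:2]@sx-.5932; y=C[...,:2]@sy+.0474; h=C[...,2]
    w=(np.abs(x)<.1)&(np.abs(y)<.1)
    Y=w&(hsv[...,0]>18)&(hsv[...,0]<36)&(hsv[...,1]>130)&(h>.02); S=w&(p.max(2)<60)&(h>.15)&(h<.25)&(np.abs(y)<.03)
    O=w&(hsv[...,0]>=4)&(hsv[...,0]<17)&(hsv[...,1]>130)&(h>.15)&(h<.3)
    print(n,"rim z",np.percentile(h[Y],93).round(4),"mean x y",x[Y].mean().round(4),y[Y].mean().round(4),"sleeve",S.sum(),x[S].mean().round(4),y[S].mean().round(4),np.median(h[S]).round(4),"prong zmin",np.percentile(h[O],8).round(4),"tip x",x[O].min().round(4))
s=bot.read_state(); print(s["time"],s["tcp_pos"].round(3),s["force"].round(2))
E
python3 fin.py
```

```text
scene rim z 0.1281 mean x y 0.0077 0.0058 sleeve 7 0.0023 0.001 0.2095 prong zmin 0.2034 tip x -0.0185
top rim z 0.1306 mean x y 0.005 0.045 sleeve 0 nan nan nan prong zmin 0.2027 tip x -0.0229
scene rim z 0.1281 mean x y 0.0078 0.0058 sleeve 9 0.0023 0.0043 0.2089 prong zmin 0.203 tip x -0.0181
top rim z 0.1298 mean x y 0.0037 0.0441 sleeve 0 nan nan nan prong zmin 0.2037 tip x -0.0191
35.7 [ 0.458 -0.2    0.347] [ 0.73 -0.61 -0.31]fin.py:10: RuntimeWarning: Mean of empty slice.
  print(n,"rim z",np.percentile(h[Y],93).round(4),"mean x y",x[Y].mean().round(4),y[Y].mean().round(4),"sleeve",S.sum(),x[S].mean().round(4),y[S].mean().round(4),np.median(h[S]).round(4),"prong zmin",np.percentile(h[O],8).round(4),"tip x",x[O].min().round(4))
  ret = ret.dtype.type(ret / rcount)
  return _methods._mean(a, axis=axis, dtype=dtype,
```

It hangs steadily, with the crown 2 mm from the seat centre and the hook sunk about 57 mm. I let it settle for a moment, then hand in.

servo_tool --translation '[[0,-0.5,0],[0,-0.3,0],[0,0,0],[0,0,0],[0,0,0]]' --dr '[[0,0,0],[0,0,0],[0,0,0],[0,0,0],[0,0,0]]' --claw '[50,50,50,50,50]'

```text
time: 36.33
tcp_pos: [0.428, -0.1904, 0.345]
tool_rot: [2.542, 1.846, 0.0]
force: [-0.7, 0.7, 0.2]
gripper_width: 0.589
grasp_force: 0.0
```

servo_tool --translation '[[0,0,0],[0,0,0],[0,0,0],[0,0,0],[0,0,0]]' --dr '[[0,0,0],[0,0,0],[0,0,0],[0,0,0],[0,0,0]]' --claw '[50,50,50,50,50]'

```text
time: 36.95
tcp_pos: [0.4277, -0.1902, 0.3451]
tool_rot: [2.542, 1.846, 0.0]
force: [0.9, 0.3, -0.8]
gripper_width: 0.591
grasp_force: 0.0
```

```bash
python3 -W ignore fin.py; python3 -c "
from station import job
print(job.sign_off())"
```

```text
scene rim z 0.1288 mean x y 0.0079 0.006 sleeve 9 0.0026 0.0049 0.2109 prong zmin 0.2041 tip x -0.0198
top rim z 0.1942 mean x y 0.0091 0.0435 sleeve 0 nan nan nan prong zmin 0.2045 tip x -0.0233
scene rim z 0.1281 mean x y 0.0077 0.0056 sleeve 9 0.0023 0.0043 0.2101 prong zmin 0.203 tip x -0.0186
top rim z 0.1907 mean x y 0.0094 0.0432 sleeve 0 nan nan nan prong zmin 0.2038 tip x -0.022
37.15 [ 0.428 -0.19   0.345] [ 0.78 -0.36  0.33]
the job is handed in; nothing more can be done
None
```

The job is handed in (no verdict came back): the yellow pail hangs still by its bail on both prongs, hook sunk about 57 mm by my estimate and the pail about 30 mm off the bench; early in the swing-up my fingertip pushed the pail instead of lifting the bail, and its rim moved about 22 mm (a tip of roughly 0.2 rad) before settling back upright.

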